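# Load the reference cartridge into the bench reader

### The job

Pull the reader's tray out by its handle until it locks and let go of it. Then stand the cartridge on the low foot of the laying-down board with a broad face to the step, tip it over the step so that it lies on that broad face on the raised bed, let go, take it again and lay it flat inside the blue-edged nest of the locked tray; then press the orange release and push the tray fully home. Leave the jar, the glass dish and the beaker where they stand.

Things in the scene. Friction and masses are not known exactly. Their poses are not given: they have to be found in the camera images.
- reader: white bench instrument, a low box 168 deep (x) x 220 wide (y) x 100 mm high, fixed to the bench. Origin: middle of the lower edge of its front; x points into the instrument (away from the robot), y to its left, z up. The grey tray front closes its opening.
- tray (a joint): tray pull-out, m: 0 home, grows towards the robot (reader's -x), locks at 0.125, ends at 0.140. Pull past 0.128 to lock; let go earlier, a spring (30 N/m, 1.5 N friction) draws it back to about 0.05. Locked it stands at 0.125 and cannot be pushed in. Starts 0 to 0.03 out. Pulling takes up to 10 N, pushing home 2 to 4 N.
- handle (a point): middle of the tray's dark bar handle (moves with the tray): round bar 10 mm thick, 90 mm long along the reader's y, 66 mm above the bench. Its centre line is 43 mm in front of the grey tray front (206 mm wide, 19 to 79 mm above the bench), leaving 38 mm free behind the bar: open the fingers little when straddling it from above.
- nest (a point): middle of the nest on the tray's floor (moves with the tray), 30 mm above the bench; axes as the reader's. The nest is 50 (x) x 90 mm (y) between blue ledges 8 mm high. With the tray locked its middle is 62 mm in front of the reader's front and 62 mm behind the inside of the tray front, both of which rise above it.
- release_top (a point): middle of the top of the orange release button, 30 mm across, on the reader's roof at the left front; it stands 14 mm above the roof (114 mm above the bench).
- release (a joint): how far the release is pressed, m: 0 up, 0.010 fully down. Beyond 0.007 it frees the locked tray; fully down takes 4.5 N. When freed, the tray runs back by itself to about 0.05 and must be pushed the rest of the way; the release need not be held.
- board: laying-down board fixed to the bench, 130 (x) x 170 mm (y). Origin: on the bench under the middle of its step; z up. On the +y side of the step: low metal foot plate, 60 mm long, top 4 mm above the bench; on the -y side: raised wooden bed, 110 mm long, top 12 mm above the bench. The 8 mm high step (steel edge) runs along x at y = 0.
- cart_centre (a point): centre of the cartridge, a loose grey block (0.2-0.42 kg), black ends, yellow panels on its two broad faces: 34 (own x) x 44 (own y) x 84 mm (own z). Starts standing, z up; broad faces look along x; lying on one it is 34 mm high. Either face down, either end first will do. Pushed high up towards the bed it topples once its top has gone 35 mm and lies with about 8 mm over the step.
- jar: screw-lid sample jar, 55 mm across, 82 mm high, loose bystander; origin under its middle
- dish: round glass dish, 93 mm across, 16 mm high, loose bystander; origin under its middle
- beaker: small glass beaker, 56 mm across, 68 mm high, loose bystander; origin under its middle

How it is judged:
On the way, in this order (a step that is already met when the one before it is completed fails the run):
1. the tray is locked out and let go (value of joint tray above 0.12 m and contact force between the fingers and anything else below 0.1 N), for 0.3 s.
2. the cartridge lies on a broad face on the raised bed, let go, the tray still locked out (all of step 1 and angle between the x axis of cart_centre and the z axis of board, either way round below 0.1 rad and y of cart_centre in the frame of board between -0.11 and 0 m and x of cart_centre in the frame of board between -0.065 and 0.065 m and height (world z) of cart_centre below 0.034 m), for 0.2 s.
3. the cartridge lies in the nest, let go, the tray still locked out (all of step 1 and horizontal distance between cart_centre and nest below 0.008 m and z of cart_centre in the frame of nest below 0.021 m and angle between the x axis of cart_centre and the z axis of nest, either way round below 0.1 rad), for 0.2 s.
At the end, for the whole second after the job is handed in: the tray is home (within 5 mm) with the cartridge lying in its nest on a broad face, down between the ledges (centre within 8 mm of the nest's middle, not more than 4 mm high, flat within 0.1 rad, its length along the nest within 0.15 rad), and the release is up again (value of joint tray below 0.005 m and horizontal distance between cart_centre and nest below 0.008 m and z of cart_centre in the frame of nest below 0.021 m and angle between the x axis of cart_centre and the z axis of nest, either way round below 0.1 rad and angle between the z axis of cart_centre and the y axis of nest, either way round below 0.15 rad and value of joint release below 0.003 m); the robot touches nothing.
It fails at once if the jar, the dish or the beaker is moved more than 30 mm (distance of any of jar, dish, beaker from where it was at the start of the episode above 0.03 m).
It also fails if it takes over 72 s, if anything falls off the work surface, if the arm or the gripper's body presses on something with over 40 N, if the wrist force passes 120 N, or if a joint passes its speed limit or range.

### The arm

A 6-joint arm with a two-finger parallel gripper is mounted at the origin on a cart in front of the work surface, level with it; the furniture and walls round the work are solid. World frame = base frame: x ahead of the robot, y to its left, z up, the work surface at z = 0. Lengths are in m, angles in rad, forces in N, time in s.
With the tool pointing down it reaches from about 0.3 to 0.875 m from the base axis. Payload 6.4 kg.
Tool frame: the origin (TCP) lies midway between the tips of the shut fingers; the grasp point (between the pads) lies 19 mm behind it (ctrl.hold_point_z is the distance from the TCP to the grasp point, in m); z points along the fingers, y is the line along which they close (so a half turn about z gives the same grasp; the last joint's range is limited). The gripper opens to 85 mm and grips with 20 to 120 N. Pads are 22 mm wide; open, the fingers measure 114 mm over their backs; the gripper's body (76 mm by 85 mm) begins 54 mm behind the grasp point. The pads swing forward as they close: fully open they stand 13 mm farther back than shut.
Start: joints at [1.033, 0.181, 1.607, -0, 1.354, -0.206], TCP at [0.187, 0.544, 0.197] pointing down, gripper open.
Joint ranges: [-2.99, 2.99], [-0.89, 2.07], [0.3, 2.58], [-1.14, 4.28], [0, 2.63], [-3.12, 3.12]. Speed limits (rad/s): [2.57, 2.57, 3.01, 3.14, 3.14, 3.14].

### API

Orientations are given as a unit quaternion [w, x, y, z].
In Python, from bench import ctrl gives the robot as it stands.
- The arm moves only by the tool carry_out, never from a script. Its argument "plan" is text: rows parted by semicolons, each of 6 numbers parted by spaces: the shift along the tool's x, y, z as a fraction of full scale, then the turn, a rotation vector about the tool's x, y, z as a fraction of full scale. A call has exactly 8 rows; each row shifts and turns the commanded pose from where the row before left it, along the tool's axes as they then stand; what a row does not reach is not made up. Full scale, the value 1, is 40 mm for a shift and 0.1 rad for a turn. A row lasts 1/12 s, in which the tool goes at most 41.7 mm and 7.16 degrees, less where a joint would pass 70% of its speed; a pose out of reach is approached as far as the arm can. A call with a number of a shift or a turn outside -1 to 1 is refused whole. A call with a gripper value outside its range is refused whole. "claw" is the gripper's target within -1 to 1 (shut at 1, half-way at 0, fully open at -1), set as the call begins (left out, the last holds). The fingers move at their own pace and stop on an object; the grip force is fixed at half the most. Time passes only in rows, so rows that do not move let the fingers close, or fill a call up. It gives the time, the measured TCP pose, the force, the opening and the grip force at its end, in the units of the state.
- ctrl.get_obs(): the state, without advancing time (a new reading comes with each control period).
- ctrl.camera(name): name is "side" or "top"; returns a dict with "pixels" (400x640x3 uint8, red, green, blue), "mtx" (3x3 intrinsics, pixels), "k1" (the pictures are not rectified: a ray, as slopes to the right and down, at radius r is drawn at 1 + k1 r^2 times it, then the intrinsics apply), "R" (3x3) and "t" (3): a world point X has camera coordinates R X + t. Camera axes: x right, y down, z forward; pixel columns grow to the right and rows downward; lengths in m; the calibration is good to about 2 mm. A picture is of the moment at which its call begins. There is no depth.
- ctrl.hand_in(): hands the job in; it is judged then, once.
The state is a dict: "time_s": time; "q": joint angles; "dq": joint speeds; "joint_efforts": joint torques, N m; "eef_pos": TCP position; "eef_rot": TCP orientation; "wrist_force": force on the tool from outside, world axes, zero at the start; "torque": the same for the moment, N m; "opening": opening from 0.0 (shut) to 1.0 (fully open); "grasp_force": force on a finger pad.
Only numpy, scipy, OpenCV 4.12 (cv2) and the standard library are available. Lean on these libraries where they do the work, as an engineer would, in place of code of your own. Each camera call takes 0.05 s, during which the arm holds its last target. There are 200 camera calls.

## Working session

There is one attempt and no reset: what is moved stays moved. The work goes in short steps, Python scripts to look and compute and a tool call to move; the robot and the scene stay as the last step left them, time stands still between calls to the robot, and variables do not carry over. Pictures are saved under pics/ and viewed, at most 10 in all, crops included, and the job is handed in when it is done.

Besides the shell and the picture viewer there is one more tool, called after "Request:" by a JSON object that holds its "name" and its "arguments". carry_out: Moves the arm, as the interface text tells. Shift numbers are shares of 40 mm and turn numbers shares of 0.1 rad, none past 1 either way. Its arguments: {"type":"object","properties":{"plan":{"type":"string"},"claw":{"type":"number"}},"required":["plan"]}

```bash
mkdir -p pics; ls
cat > h.py <<'E'
import numpy as np, cv2, pickle
from bench import ctrl
def snap(n,tag):
    c=ctrl.camera(n); pickle.dump(c,open(f'pics/{tag}.pkl','wb')); cv2.imwrite(f'pics/{tag}.png',c['pixels'][:,:,::-1]); return c
def load(tag): return pickle.load(open(f'pics/{tag}.pkl','rb'))
def ray(c,uv):
    uv=np.atleast_2d(np.array(uv,float)); K=np.array(c['mtx']); d=(uv-K[:2,2])/[K[0,0],K[1,1]]
    s=d.copy()
    for _ in range(30): s=d/(1+c['k1']*(s**2).sum(1,keepdims=True))
    R=np.array(c['R']); o=-R.T@np.array(c['t'])
    return o,np.c_[s,np.ones(len(s))]@R
def onplane(c,uv,z):
    o,d=ray(c,uv); return o+d*((z-o[2])/d[:,2:])
def proj(c,X):
    p=np.atleast_2d(X)@np.array(c['R']).T+np.array(c['t']); s=p[:,:2]/p[:,2:]; s=s*(1+c['k1']*(s**2).sum(1,keepdims=True))
    K=np.array(c['mtx']); return s*[K[0,0],K[1,1]]+K[:2,2]
def tri(c1,u1,c2,u2):
    o1,d1=ray(c1,u1);o2,d2=ray(c2,u2); d1=d1[0];d2=d2[0]
    a=np.linalg.lstsq(np.c_[d1,-d2],o2-o1,rcond=None)[0]; p=o1+a[0]*d1;q=o2+a[1]*d2
    return (p+q)/2,np.linalg.norm(p-q)
E
python3 - <<'E'
from h import *
np.set_printoptions(precision=4,suppress=True)
for n in('top','side'):
    c=snap(n,n+'0'); print(n,-np.array(c['R']).T@c['t'],c['mtx'][0][0],c['k1'])
o=ctrl.get_obs();print(o, ctrl.hold_point_z)
E
```

```text
pics
top [0.35   0.1644 1.2728] 505.565033225012 -0.04562390881232983
side [0.8513 0.6745 1.1262] 451.2381088726325 -0.09988778765693557
{'time_s': 0.1, 'q': array([ 1.0327,  0.1814,  1.6079,  0.    ,  1.3538, -0.2063]), 'dq': array([ 0.0014, -0.0015, -0.0028, -0.0016, -0.0004, -0.0014]), 'joint_efforts': array([  0.0007, -44.5873, -35.2239,  -0.0003,   0.0041,   0.    ]), 'eef_pos': array([0.187 , 0.5432, 0.196 ]), 'eef_rot': array([-0.0003,  0.1651,  0.9863, -0.0007]), 'wrist_force': array([ 0.0865, -0.2601, -0.0524]), 'torque': array([ 0.0043, -0.0341,  0.0399]), 'grasp_force': 0.0, 'opening': 0.998638351612803} 0.0187
```

View pics/top0.png

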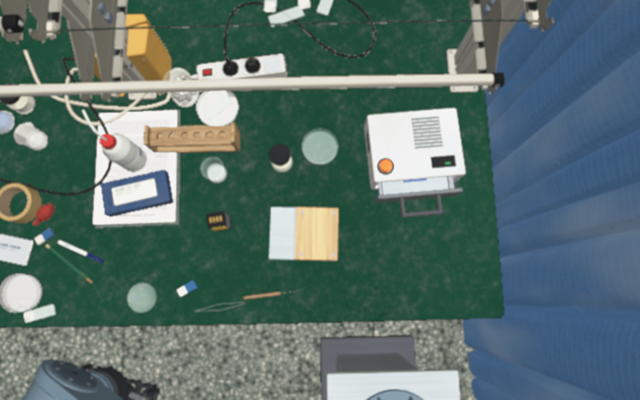

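View pics/side0.png

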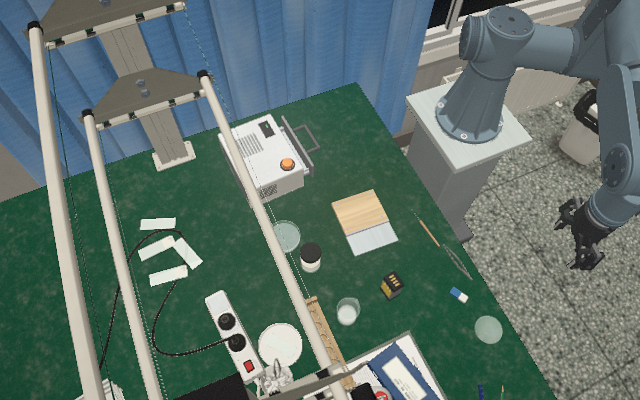

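Top view: the reader is at (415,150) with its handle at (422,205), and the board at (305,234) with the foot on the left. The cartridge is at (217,221), jar (280,158), dish (320,147) and beaker (212,168). I'll enlarge the crops.

Run:
```python
from h import *
a=cv2.imread('pics/top0.png');b=cv2.imread('pics/side0.png')
A=cv2.resize(a[95:275,190:480],(800,497),interpolation=cv2.INTER_CUBIC);cv2.imwrite('pics/topc.png',A)
B=cv2.resize(b[105:315,215:415],(571,600),interpolation=cv2.INTER_CUBIC);cv2.imwrite('pics/sidec.png',B)
```

```text
(no output)
```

View pics/topc.png

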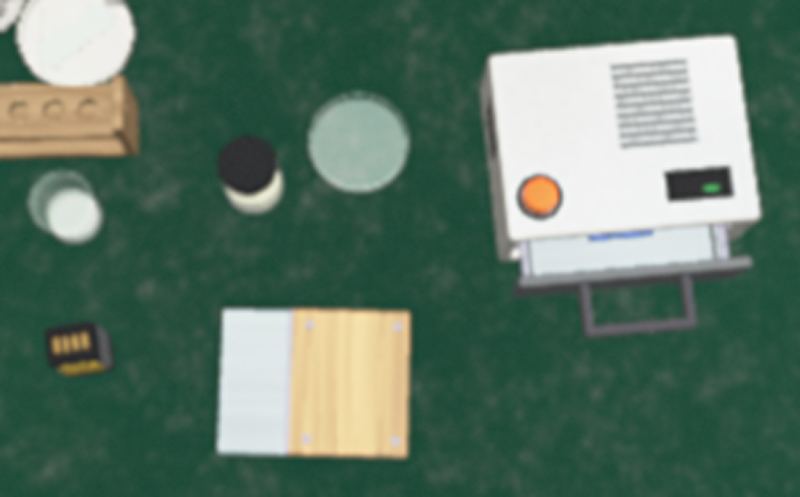

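View pics/sidec.png

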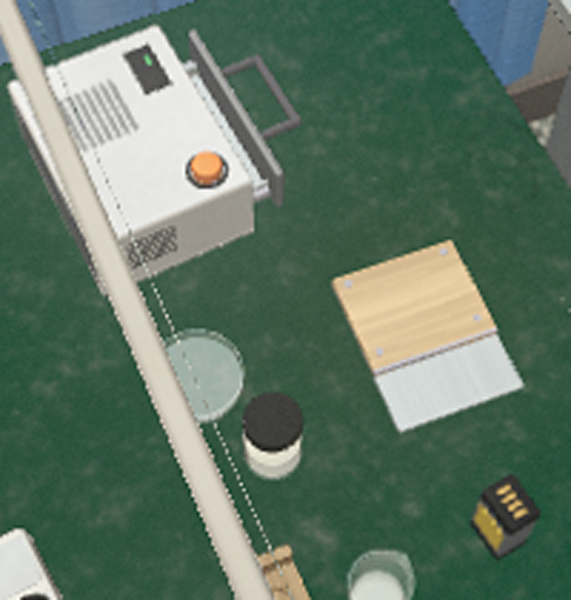

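The crops show the handle bar ends at topc (588,330) and (694,324). The step runs topc (292,310) to (289,456), and the cartridge top with its contacts is at topc (75,343) and sidec (510,502). Next I'll measure these.

Run:
```python
from h import *
np.set_printoptions(precision=4,suppress=True)
t=load('top0');s=load('side0')
T=lambda u:np.array(u)/2.7586+[190,95]-.32
S=lambda u:np.array(u)/[2.855,2.857]+[215,105]-.32
print('nadir',proj(t,[.35,.164,0.]))
def blob(c,lo,hi,roi):
    x0,y0,x1,y1=roi; h=cv2.cvtColor(c['pixels'],cv2.COLOR_RGB2HSV)[y0:y1,x0:x1]
    m=cv2.inRange(h,lo,hi); n,l,st,ce=cv2.connectedComponentsWithStats(m); i=1+np.argmax(st[1:,4]); return ce[i]+[x0,y0],st[i,4]
o1=blob(t,(5,150,150),(20,255,255),(365,140,410,190));o2=blob(s,(3,150,120),(20,255,255),(270,145,310,180))
print('orange',o1,o2,tri(t,o1[0],s,o2[0]))
print('roof',[onplane(t,T(u),.1)[0][:2] for u in((489,55),(736,37),(760,217),(510,240))])
print('roof side',[onplane(s,S(u),.1)[0][:2] for u in((250,185),(160,27),(115,240))])
print('handle ends',[onplane(t,T(u),.066)[0][:2] for u in((588,330),(694,324))],[onplane(s,S(u),.066)[0][:2] for u in((297,122),(258,60))])
print('board top',[onplane(t,T(u),z)[0][:2] for u,z in(((223,310),.004),((219,453),.004),((410,311),.012),((408,458),.012),((292,310),.012),((289,456),.012))])
print('board side',[onplane(s,S(u),z)[0][:2] for u,z in(((402,431),.004),((523,384),.004),((333,283),.012),((453,241),.012),((376,372),.012),((497,331),.012))])
for tag,c,roi in(('t',t,(200,205,240,240)),('s',s,(375,265,410,305))):
    x0,y0,x1,y1=roi;h=cv2.cvtColor(c['pixels'],cv2.COLOR_RGB2HSV)[y0:y1,x0:x1]
    g=cv2.inRange(h,(12,90,100),(35,255,255)); n,l,st,ce=cv2.connectedComponentsWithStats(g)
    print(tag,'yellow',[(ce[i]+[x0,y0],st[i,4]) for i in range(1,n) if st[i,4]>3])
    m=cv2.inRange(h,(0,0,0),(180,255,60)); n,l,st,ce=cv2.connectedComponentsWithStats(m);i=1+np.argmax(st[1:,4]);print('dark',ce[i]+[x0,y0],st[i])
print('cart top',tri(t,T((75,343)),s,S((510,502))), [onplane(t,T(u),.084)[0][:2] for u in((47,327),(97,322),(103,357),(50,366))],[onplane(s,S(u),.084)[0][:2] for u in((511,475),(540,512),(508,530),(481,492))])
print('jar',tri(t,T((248,164)),s,S((273,421))),'dish',onplane(t,T((358,143)),.008),onplane(s,S((202,376)),.008),'beaker',onplane(t,T((75,216)),0))
for n,A in(('ctop',cv2.resize(t['pixels'][203:243,200:245],(450,400),interpolation=3)),('cside',cv2.resize(s['pixels'][265:305,375:412],(370,400),interpolation=3))): cv2.imwrite(f'pics/{n}.png',A[:,:,::-1])
cv2.imwrite('pics/cc.png',np.hstack([cv2.imread('pics/ctop.png'),cv2.imread('pics/cside.png')[:, :350]]))
```

```text
nadir [[322.6279 289.4405]]
orange (array([385.6186, 164.9661]), np.int32(118)) (array([286.15, 165.8 ]), np.int32(20)) (array([0.6395, 0.0065, 0.0952]), np.float64(0.0008885779210821823))
roof [array([0.766 , 0.0465]), array([ 0.7784, -0.1741]), array([ 0.614 , -0.1826]), array([0.5985, 0.0351])]
roof side [array([0.6044, 0.0385]), array([ 0.6141, -0.1786]), array([0.7435, 0.0451])]
handle ends [array([ 0.5237, -0.0336]), array([ 0.5268, -0.1271])] [array([ 0.5227, -0.0345]), array([ 0.5279, -0.1241])]
board top [array([0.5589, 0.2918]), array([0.428 , 0.2959]), array([0.5528, 0.1198]), array([0.4192, 0.1254]), array([0.5562, 0.2278]), array([0.4234, 0.2322])]
board side [array([0.5572, 0.2907]), array([0.4288, 0.2937]), array([0.5527, 0.1238]), array([0.4207, 0.1277]), array([0.5555, 0.2287]), array([0.4279, 0.2361])]
t yellow [(array([215.1154, 218.8846]), np.int32(78)), (array([219.0192, 227.7308]), np.int32(52))]
dark [215.8538 218.9769] [  6   7  20  16 130]
s yellow [(array([393.9074, 280.0185]), np.int32(54)), (array([385.6706, 288.8588]), np.int32(85))]
dark [393.2976 281.869 ] [  8   6  21  21 168]
cart top (array([0.5205, 0.4126, 0.0786]), np.float64(0.00014340543509848078)) [array([0.5343, 0.4359]), array([0.5377, 0.3927]), array([0.5072, 0.3871]), array([0.5004, 0.4327])] [array([0.5098, 0.3927]), array([0.5029, 0.4323]), array([0.5355, 0.4353]), array([0.5408, 0.3959])]
jar (array([0.677 , 0.2619, 0.0782]), np.float64(0.00047725316844848104)) dish [[0.7144 0.1639 0.008 ]] [[0.709  0.1647 0.008 ]] beaker [[0.652  0.4309 0.    ]]
```

View pics/cc.png

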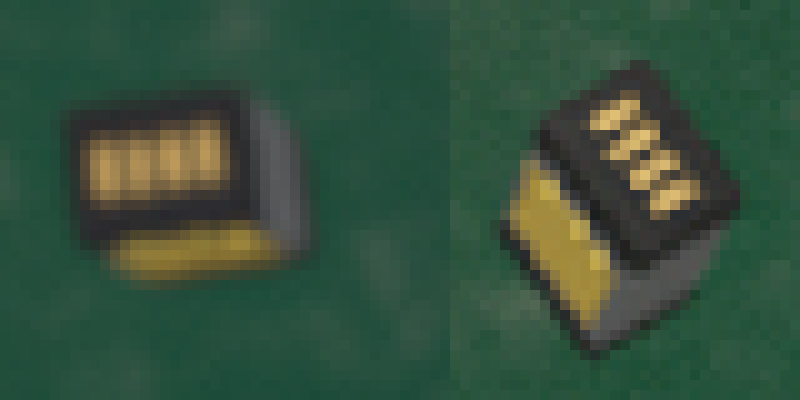

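The cartridge stands at about (0.521, 0.413) with yaw of about 0.13, broad faces along x. Board origin is about (0.491, 0.231), yaw -0.045. Reader front middle is about (0.607, -0.074), yaw 0.055, and the handle is at (0.525, -0.080). Now I'll work out the move to the handle.

```bash
cat >> h.py <<'E'
from scipy.spatial.transform import Rotation as Ro
def go(*wps):
    """wps: (x,y,z,yaw of tool y,rows). prints rows in tool axes; tool assumed commanded to point straight down"""
    o=ctrl.get_obs(); p=np.array(o['eef_pos']); q=o['eef_rot']; R=Ro.from_quat([q[1],q[2],q[3],q[0]])
    print('t',round(o['time_s'],2),'p',p.round(4),'yaw',round(yaw(R),3),'q6',round(o['q'][5],2),'F',np.round(o['wrist_force'],1),'open',round(o['opening'],3),'gf',round(o['grasp_force'],1))
    rows=[]
    for x,y,z,w,n in wps:
        T=down(w,R); rv=(R.inv()*T).as_rotvec(); dp=(np.array([x,y,z])-p)/n; st=Ro.from_rotvec(rv/n)
        for _ in range(n):
            rows.append(np.r_[R.inv().apply(dp)/.04,rv/n/.1]); R=R*st
        p=np.array([x,y,z])
    while len(rows)%8: rows.append(np.zeros(6))
    r=np.array(rows); print('max',abs(r[:,:3]).max().round(2),abs(r[:,3:]).max().round(2))
    for i in range(0,len(r),8): print('; '.join(' '.join(f'{v:.2f}'.replace('-0.00','0').replace('0.00','0') for v in a) for a in r[i:i+8]))
def yaw(R): v=R.apply([0,1,0]); return np.arctan2(v[1],v[0])
def down(w,R):
    # tool y at yaw w or w+pi, whichever nearer
    d=(w-yaw(R)+np.pi/2)%np.pi-np.pi/2; w=yaw(R)+d
    y=np.array([np.cos(w),np.sin(w),0]); z=np.array([0,0,-1.]); return Ro.from_matrix(np.c_[np.cross(y,z),y,z])
E
python3 -c "
from h import *
go((.525,-.080,.13,.055,24))"
```

```text
t 0.1 p [0.187  0.5432 0.196 ] yaw 1.239 q6 -0.21 F [ 0.1 -0.3 -0.1] open 0.999 gf 0.0
max 0.74 0.49
-0.54 -0.50 0.07 0 0 0.49; -0.57 -0.47 0.07 0 0 0.49; -0.59 -0.44 0.07 0 0 0.49; -0.61 -0.41 0.07 0 0 0.49; -0.63 -0.38 0.07 0 0 0.49; -0.65 -0.35 0.07 0 0 0.49; -0.67 -0.32 0.07 0 0 0.49; -0.68 -0.29 0.07 0 0 0.49
-0.69 -0.25 0.07 0 0 0.49; -0.71 -0.22 0.07 0 0 0.49; -0.72 -0.18 0.07 0 0 0.49; -0.72 -0.15 0.07 0 0 0.49; -0.73 -0.11 0.07 0 0 0.49; -0.73 -0.07 0.07 0 0 0.49; -0.74 -0.04 0.07 0 0 0.49; -0.74 0 0.07 0 0 0.49
-0.74 0.03 0.07 0 0 0.49; -0.74 0.07 0.07 0 0 0.49; -0.73 0.11 0.07 0 0 0.49; -0.72 0.14 0.07 0 0 0.49; -0.72 0.18 0.07 0 0 0.49; -0.71 0.21 0.07 0 0 0.49; -0.70 0.25 0.07 0 0 0.49; -0.68 0.28 0.07 0 0 0.49
```

Request:
{"name": "carry_out", "arguments": {"plan": "-0.54 -0.50 0.07 0 0 0.49; -0.57 -0.47 0.07 0 0 0.49; -0.59 -0.44 0.07 0 0 0.49; -0.61 -0.41 0.07 0 0 0.49; -0.63 -0.38 0.07 0 0 0.49; -0.65 -0.35 0.07 0 0 0.49; -0.67 -0.32 0.07 0 0 0.49; -0.68 -0.29 0.07 0 0 0.49", "claw": 0.3}}

```text
time_s: 0.77
eef_pos: [0.3002, 0.3349, 0.174]
eef_rot: [-0.0, 0.355, 0.935, -0.0]
wrist_force: [0.7, 0.4, 0.2]
opening: 0.35
grasp_force: 0.0
```

Request:
{"name": "carry_out", "arguments": {"plan": "-0.69 -0.25 0.07 0 0 0.49; -0.71 -0.22 0.07 0 0 0.49; -0.72 -0.18 0.07 0 0 0.49; -0.72 -0.15 0.07 0 0 0.49; -0.73 -0.11 0.07 0 0 0.49; -0.73 -0.07 0.07 0 0 0.49; -0.74 -0.04 0.07 0 0 0.49; -0.74 0 0.07 0 0 0.49"}}

```text
time_s: 1.43
eef_pos: [0.4137, 0.1276, 0.1517]
eef_rot: [-0.0, 0.53, 0.848, -0.0]
wrist_force: [1.0, 0.6, -0.7]
opening: 0.349
grasp_force: 0.0
```

Request:
{"name": "carry_out", "arguments": {"plan": "-0.74 0.03 0.07 0 0 0.49; -0.74 0.07 0.07 0 0 0.49; -0.73 0.11 0.07 0 0 0.49; -0.72 0.14 0.07 0 0 0.49; -0.72 0.18 0.07 0 0 0.49; -0.71 0.21 0.07 0 0 0.49; -0.70 0.25 0.07 0 0 0.49; -0.68 0.28 0.07 0 0 0.49"}}

```text
time_s: 2.1
eef_pos: [0.5275, -0.0799, 0.129]
eef_rot: [-0.0, 0.685, 0.728, -0.0]
wrist_force: [0.4, 0.3, 0.2]
opening: 0.349
grasp_force: 0.0
```

```bash
python3 -c "
from h import *
go((.525,-.080,.048,.055,6))"
```

```text
t 2.1 p [ 0.5275 -0.0799  0.129 ] yaw 0.06 q6 -0.43 F [0.4 0.3 0.2] open 0.349 gf 0.0
max 0.34 0.01
0 -0.01 0.34 0 0 0.01; 0 -0.01 0.34 0 0 0.01; 0 -0.01 0.34 0 0 0.01; 0 -0.01 0.34 0 0 0.01; 0 -0.01 0.34 0 0 0.01; 0 -0.01 0.34 0 0 0.01; 0 0 0 0 0 0; 0 0 0 0 0 0
```

Request:
{"name": "carry_out", "arguments": {"plan": "0 -0.01 0.34 0 0 0; 0 -0.01 0.34 0 0 0; 0 -0.01 0.34 0 0 0; 0 -0.01 0.34 0 0 0; 0 -0.01 0.34 0 0 0; 0 -0.01 0.34 0 0 0; 0 0 0 0 0 0; 0 0 0 0 0 0"}}

```text
time_s: 2.77
eef_pos: [0.5239, -0.0783, 0.0472]
eef_rot: [-0.001, 0.684, 0.729, -0.0]
wrist_force: [0.3, 0.3, -0.1]
opening: 0.346
grasp_force: 0.0
```

Request:
{"name": "carry_out", "arguments": {"plan": "0 0 0 0 0 0; 0 0 0 0 0 0; 0 0 0 0 0 0; 0 0 0 0 0 0; 0 0 0 0 0 0; 0 0 0 0 0 0; 0 0 0 0 0 0; 0 0 0 0 0 0", "claw": 1}}

```text
time_s: 3.43
eef_pos: [0.5249, -0.0787, 0.0481]
eef_rot: [0.0, 0.684, 0.729, 0.0]
wrist_force: [-0.9, 0.8, -0.2]
opening: 0.001
grasp_force: 0.0
```

```bash
python3 -c "
from h import *
p=ctrl.get_obs()['eef_pos'];d=.10
go((p[0]-d*np.cos(.055),p[1]-d*np.sin(.055),p[2],.055,8))"
```

```text
t 3.43 p [ 0.5249 -0.0787  0.0481] yaw 0.063 q6 -0.44 F [-0.9  0.8 -0.2] open 0.001 gf 0.0
max 0.31 0.01
0 -0.31 0 0 0 0.01; 0 -0.31 0 0 0 0.01; 0 -0.31 0 0 0 0.01; 0 -0.31 0 0 0 0.01; 0 -0.31 0 0 0 0.01; 0 -0.31 0 0 0 0.01; 0 -0.31 0 0 0 0.01; 0 -0.31 0 0 0 0.01
```

The fingers shut on nothing, so I need a look.

Run:
```python
from h import *
t=snap('top','top1');s=snap('side','side1')
A=cv2.resize(t['pixels'][140:240,350:480],(520,400),interpolation=3)
B=cv2.resize(s['pixels'][90:190,260:330],(280,400),interpolation=3)
cv2.imwrite('pics/v1.png',np.hstack([A,B])[:,:,::-1])
o=ctrl.get_obs()
for c in(t,s):print(proj(c,[o['eef_pos'],o['eef_pos']+[0,0,.1],[.525,-.08,.066],[.525,-.035,.066]]).round(1))
```

```text
[[420.  214.5]
 [428.4 208. ]
 [421.9 213.3]
 [403.4 213.8]]
[[312.  140.2]
 [312.  118.4]
 [311.8 136.1]
 [317.9 147.5]]
```

View pics/v1.png

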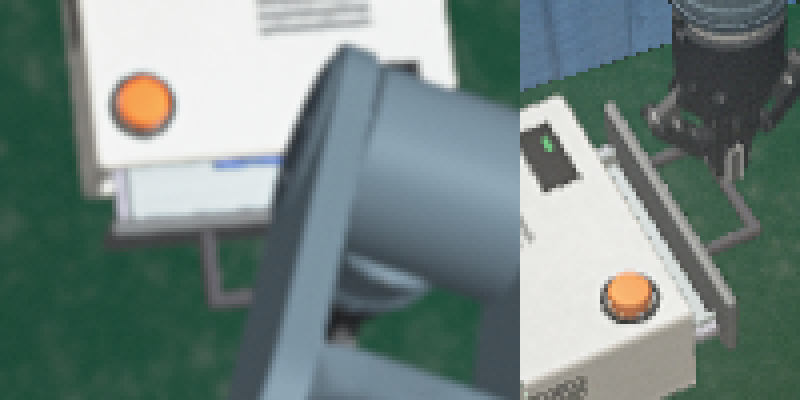

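The fingers and bar overlap at v1 (737,185). I'll enlarge that before acting.

Run:
```python
from h import *
s=load('side1');u=load('side0')
f=lambda c:cv2.resize(c['pixels'][115:160,290:330],(400,450),interpolation=3)
cv2.imwrite('pics/v2.png',np.hstack([f(s),f(u)])[:,:,::-1])
```

```text
(no output)
```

View pics/v2.png

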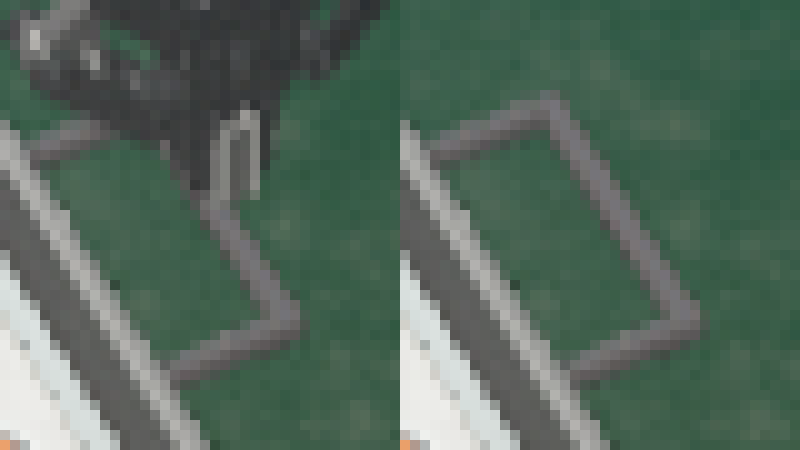

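The bar hasn't moved, and the tips seem higher than expected, about at the bar's top. I'll open, go 20 mm lower and close again.

Request:
{"name": "carry_out", "arguments": {"plan": "0 0 0 0 0 0; 0 0 0 0 0 0; 0 0 0 0 0 0; 0 0 0 0 0 0; 0 -0.01 0.2 0 0 0; 0 -0.01 0.2 0 0 0; 0 -0.01 0.1 0 0 0; 0 0 0 0 0 0", "claw": 0.3}}

```text
time_s: 4.2
eef_pos: [0.5222, -0.0783, 0.0262]
eef_rot: [-0.002, 0.685, 0.729, -0.001]
wrist_force: [0.0, -0.8, -0.3]
opening: 0.35
grasp_force: 0.0
```

Request:
{"name": "carry_out", "arguments": {"plan": "0 0 0 0 0 0; 0 0 0 0 0 0; 0 0 0 0 0 0; 0 0 0 0 0 0; 0 0 0 0 0 0; 0 0 0 0 0 0; 0 0 0 0 0 0; 0 0 0 0 0 0", "claw": 1}}

```text
time_s: 4.87
eef_pos: [0.5238, -0.0787, 0.028]
eef_rot: [0.0, 0.684, 0.729, 0.0]
wrist_force: [2.9, 0.6, -4.1]
opening: 0.08
grasp_force: 58.6
```

Request:
{"name": "carry_out", "arguments": {"plan": "0 0 0 0 0 0; 0 0 0 0 0 0; 0 0 0 0 0 0; 0 0 0 0 0 0; 0 0 0.1 0 0 0; 0 0 0.1 0 0 0; 0 0 0 0 0 0; 0 0 0 0 0 0", "claw": 0.3}}

```text
time_s: 5.53
eef_pos: [0.5232, -0.0786, 0.0195]
eef_rot: [-0.001, 0.684, 0.729, -0.0]
wrist_force: [0.4, -0.5, 1.0]
opening: 0.349
grasp_force: 0.0
```

Request:
{"name": "carry_out", "arguments": {"plan": "0 0 0 0 0 0; 0 0 0 0 0 0; 0 0 0 0 0 0; 0 0 0 0 0 0; 0 0 0 0 0 0; 0 0 0 0 0 0; 0 0 0 0 0 0; 0 0 0 0 0 0", "claw": 1}}

```text
time_s: 6.2
eef_pos: [0.5238, -0.0788, 0.0202]
eef_rot: [0.0, 0.685, 0.729, 0.0]
wrist_force: [-0.2, 0.6, 2.0]
opening: 0.088
grasp_force: 58.6
```

Gripped. Now the pull.

Request:
{"name": "carry_out", "arguments": {"plan": "0 -0.3 0 0 0 0; 0 -0.3 0 0 0 0; 0 -0.3 0 0 0 0; 0 -0.3 0 0 0 0; 0 -0.3 0 0 0 0; 0 -0.3 0 0 0 0; 0 -0.3 0 0 0 0; 0 0 0 0 0 0"}}

```text
time_s: 6.87
eef_pos: [0.4403, -0.0844, 0.0202]
eef_rot: [0.002, 0.685, 0.729, 0.001]
wrist_force: [3.9, -0.4, -5.1]
opening: 0.088
grasp_force: 60.7
```

Run:
```python
from h import *
s=snap('side','side2');o=ctrl.get_obs()
print(o['eef_pos'],o['wrist_force'],o['opening'])
f=lambda c:cv2.resize(c['pixels'][100:200,270:370],(600,600),interpolation=3)
cv2.imwrite('pics/v3.png',f(s)[:,:,::-1])
print((proj(s,[o['eef_pos'],o['eef_pos']+[0,0,.02],o['eef_pos']+[0,0,.046]])-[270,100])*6)
```

```text
[ 0.44039814 -0.08436757  0.02019779] [ 3.75615217  0.01614523 -3.34948166] 0.08973749407334233
[[398.5442759  214.08748313]
 [400.40621923 189.72066696]
 [402.89428347 157.13355701]]
```

View pics/v3.png

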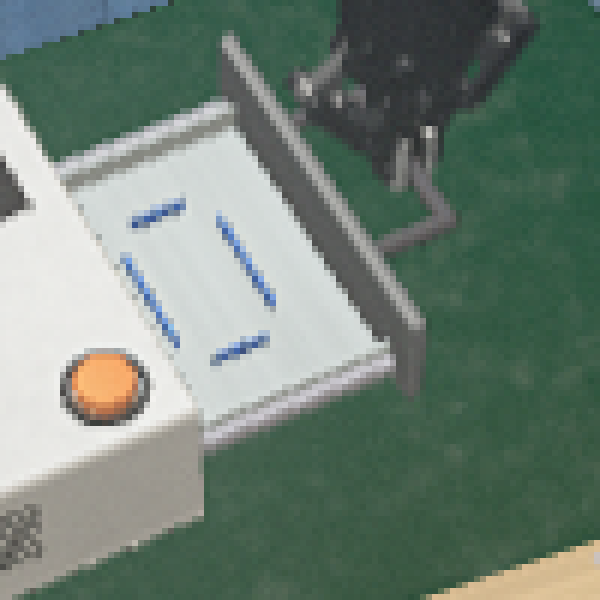

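The tray has followed out, with the nest's blue ledges showing around (200,280). The tips sit about 20 mm higher than the reported TCP, and I'll allow for that from now on. Next is the last part of the pull.

Request:
{"name": "carry_out", "arguments": {"plan": "0 -0.13 0 0 0 0; 0 -0.13 0 0 0 0; 0 -0.13 0 0 0 0; 0 -0.13 0 0 0 0; 0 -0.05 0 0 0 0; 0 0 0 0 0 0; 0 0 0 0 0 0; 0 0 0 0 0 0"}}

```text
time_s: 7.58
eef_pos: [0.4177, -0.0859, 0.0202]
eef_rot: [0.001, 0.684, 0.729, 0.0]
wrist_force: [3.7, -2.2, -3.1]
opening: 0.089
grasp_force: 60.9
```

Request:
{"name": "carry_out", "arguments": {"plan": "0 -0.05 0 0 0 0; 0 -0.05 0 0 0 0; 0 0 0 0 0 0; 0 0 0 0 0 0; 0 0 0 0 0 0; 0 0 0 0 0 0; 0 0 0 0 0 0; 0 0 0 0 0 0"}}

```text
time_s: 8.25
eef_pos: [0.4139, -0.0861, 0.0202]
eef_rot: [0.001, 0.685, 0.729, 0.0]
wrist_force: [5.5, -1.5, -3.5]
opening: 0.086
grasp_force: 60.8
```

Request:
{"name": "carry_out", "arguments": {"plan": "0 -0.05 0 0 0 0; 0 -0.05 0 0 0 0; 0 0 0 0 0 0; 0 0 0 0 0 0; 0 0 0 0 0 0; 0 0 0 0 0 0; 0 0 0 0 0 0; 0 0 0 0 0 0"}}

```text
time_s: 8.92
eef_pos: [0.414, -0.0862, 0.0203]
eef_rot: [0.004, 0.685, 0.728, 0.003]
wrist_force: [24.3, 2.9, -22.5]
opening: 0.086
grasp_force: 59.1
```

Request:
{"name": "carry_out", "arguments": {"plan": "0 0.1 0 0 0 0; 0 0.1 0 0 0 0; 0 0.1 0 0 0 0; 0 0 0 0 0 0; 0 0 0 0 0 0; 0 0 0 0 0 0; 0 0 0 0 0 0; 0 0 0 0 0 0"}}

```text
time_s: 9.58
eef_pos: [0.4218, -0.0855, 0.0202]
eef_rot: [0.001, 0.685, 0.729, 0.0]
wrist_force: [4.6, -0.5, -3.9]
opening: 0.088
grasp_force: 61.2
```

The end stop was reached, so it locked. Opening and lifting.

Request:
{"name": "carry_out", "arguments": {"plan": "0 0.1 0 0 0 0; 0 0.08 0 0 0 0; 0 0 0 0 0 0; 0 0 0 0 0 0; 0 0 0 0 0 0; 0 0 0 0 0 0; 0 0 0 0 0 0; 0 0 0 0 0 0", "claw": 0.3}}

```text
time_s: 10.25
eef_pos: [0.4281, -0.0847, 0.02]
eef_rot: [-0.0, 0.685, 0.729, -0.0]
wrist_force: [-0.6, -0.2, -0.4]
opening: 0.353
grasp_force: 0.0
```

Request:
{"name": "carry_out", "arguments": {"plan": "0 0 -0.4 0 0 0; 0 0 -0.4 0 0 0; 0 0 -0.4 0 0 0; 0 0 -0.5 0 0 0; 0 0 -0.5 0 0 0; 0 0 -0.5 0 0 0; 0 0 -0.4 0 0 0; 0 0 -0.4 0 0 0"}}

```text
time_s: 10.92
eef_pos: [0.4283, -0.0848, 0.1611]
eef_rot: [0.0, 0.684, 0.729, 0.0]
wrist_force: [0.4, 0.3, -0.0]
opening: 0.348
grasp_force: 0.0
```

Run:
```python
from h import *
np.set_printoptions(precision=4,suppress=True)
s=snap('side','side3');t=snap('top','top3')
for n,c,roi in(('s',s,(270,100,340,180)),('t',t,(370,150,480,260))):
    x0,y0,x1,y1=roi;h=cv2.cvtColor(c['pixels'],cv2.COLOR_RGB2HSV)[y0:y1,x0:x1]
    m=cv2.inRange(h,(100,90,90),(125,255,255)); k,l,st,ce=cv2.connectedComponentsWithStats(m)
    print(n,[(onplane(c,ce[i]+[x0,y0],.038)[0][:2],st[i,4]) for i in range(1,k) if st[i,4]>2])
print(onplane(t,[385.6,165],.114))
go((.525,.413,.18,1.70,24))
```

```text
s [(array([ 0.5588, -0.2634]), np.int32(130)), (array([ 0.5439, -0.1232]), np.int32(5)), (array([ 0.5596, -0.1222]), np.int32(4)), (array([ 0.5187, -0.0776]), np.int32(18)), (array([ 0.5715, -0.0754]), np.int32(17)), (array([ 0.5429, -0.03  ]), np.int32(11))]
t [(array([ 0.5428, -0.124 ]), np.int32(4)), (array([ 0.5336, -0.0315]), np.int32(3))]
[[0.6352 0.0088 0.114 ]]
t 11.02 p [ 0.4301 -0.0857  0.1626] yaw 0.063 q6 -0.53 F [0.7 0.  0.4] open 0.353 gf 0.0
max 0.53 0.63
0.51 0.13 -0.02 0 0 0.63; 0.52 0.10 -0.02 0 0 0.63; 0.52 0.07 -0.02 0 0 0.63; 0.53 0.03 -0.02 0 0 0.63; 0.53 0 -0.02 0 0 0.63; 0.53 -0.03 -0.02 0 0 0.63; 0.52 -0.07 -0.02 0 0 0.63; 0.52 -0.10 -0.02 0 0 0.63
0.51 -0.13 -0.02 0 0 0.63; 0.50 -0.16 -0.02 0 0 0.63; 0.49 -0.19 -0.02 0 0 0.63; 0.48 -0.22 -0.02 0 0 0.63; 0.46 -0.25 -0.02 0 0 0.63; 0.45 -0.28 -0.02 0 0 0.63; 0.43 -0.31 -0.02 0 0 0.63; 0.41 -0.34 -0.02 0 0 0.63
0.39 -0.36 -0.02 0 0 0.63; 0.36 -0.38 -0.02 0 0 0.63; 0.34 -0.41 -0.02 0 0 0.63; 0.31 -0.43 -0.02 0 0 0.63; 0.28 -0.45 -0.02 0 0 0.63; 0.26 -0.46 -0.02 0 0 0.63; 0.23 -0.48 -0.02 0 0 0.63; 0.20 -0.49 -0.02 0 0 0.63
```

The nest is at about (0.545, -0.077), and the locked tray agrees with that. Now to the cartridge.

Request:
{"name": "carry_out", "arguments": {"plan": "0.51 0.13 -0.02 0 0 0.63; 0.52 0.10 -0.02 0 0 0.63; 0.52 0.07 -0.02 0 0 0.63; 0.53 0.03 -0.02 0 0 0.63; 0.53 0 -0.02 0 0 0.63; 0.53 -0.03 -0.02 0 0 0.63; 0.52 -0.07 -0.02 0 0 0.63; 0.52 -0.10 -0.02 0 0 0.63", "claw": -0.5}}

```text
time_s: 11.68
eef_pos: [0.4594, 0.0823, 0.1651]
eef_rot: [-0.0, 0.845, 0.534, -0.001]
wrist_force: [0.7, -0.1, -0.0]
opening: 0.755
grasp_force: 0.0
```

Request:
{"name": "carry_out", "arguments": {"plan": "0.51 -0.13 -0.02 0 0 0.63; 0.50 -0.16 -0.02 0 0 0.63; 0.49 -0.19 -0.02 0 0 0.63; 0.48 -0.22 -0.02 0 0 0.63; 0.46 -0.25 -0.02 0 0 0.63; 0.45 -0.28 -0.02 0 0 0.63; 0.43 -0.31 -0.02 0 0 0.63; 0.41 -0.34 -0.02 0 0 0.63"}}

```text
time_s: 12.35
eef_pos: [0.4921, 0.2478, 0.1712]
eef_rot: [-0.0, 0.952, 0.306, -0.001]
wrist_force: [0.2, -0.6, 0.0]
opening: 0.746
grasp_force: 0.0
```

Request:
{"name": "carry_out", "arguments": {"plan": "0.39 -0.36 -0.02 0 0 0.63; 0.36 -0.38 -0.02 0 0 0.63; 0.34 -0.41 -0.02 0 0 0.63; 0.31 -0.43 -0.02 0 0 0.63; 0.28 -0.45 -0.02 0 0 0.63; 0.26 -0.46 -0.02 0 0 0.63; 0.23 -0.48 -0.02 0 0 0.63; 0.20 -0.49 -0.02 0 0 0.63"}}

```text
time_s: 13.02
eef_pos: [0.5252, 0.4139, 0.1773]
eef_rot: [0.0, 0.998, 0.059, -0.001]
wrist_force: [-0.0, 0.4, 0.1]
opening: 0.746
grasp_force: 0.0
```

Run:
```python
from h import *
s=snap('side','side4');t=snap('top','top4');o=ctrl.get_obs();p=o['eef_pos']
A=cv2.resize(t['pixels'][150:260,180:270],(450,550),interpolation=3);B=cv2.resize(s['pixels'][215:325,350:420],(350,550),interpolation=3)
cv2.imwrite('pics/v4.png',np.hstack([A,B])[:,:,::-1])
print((proj(t,[p,p+[0,0,.02]])-[180,150])*5,(proj(s,[p,p+[0,0,.02]])-[350,215])*5+[450,0])
go((.521,.413,.05,1.70,8))
```

```text
[[131.95083376 304.23613761]
 [121.52047345 297.14467277]] [[695.48232998 261.93429336]
 [703.19626887 245.45623991]]
t 13.12 p [0.5251 0.4154 0.1774] yaw -1.448 q6 1.94 F [-0.8 -0.2 -0.6] open 0.745 gf 0.0
max 0.4 0.01
-0.01 0.01 0.40 0 0 -0.01; -0.01 0.01 0.40 0 0 -0.01; -0.01 0.01 0.40 0 0 -0.01; -0.01 0.01 0.40 0 0 -0.01; -0.01 0.01 0.40 0 0 -0.01; -0.01 0.01 0.40 0 0 -0.01; -0.01 0.01 0.40 0 0 -0.01; -0.01 0.01 0.40 0 0 -0.01
```

View pics/v4.png

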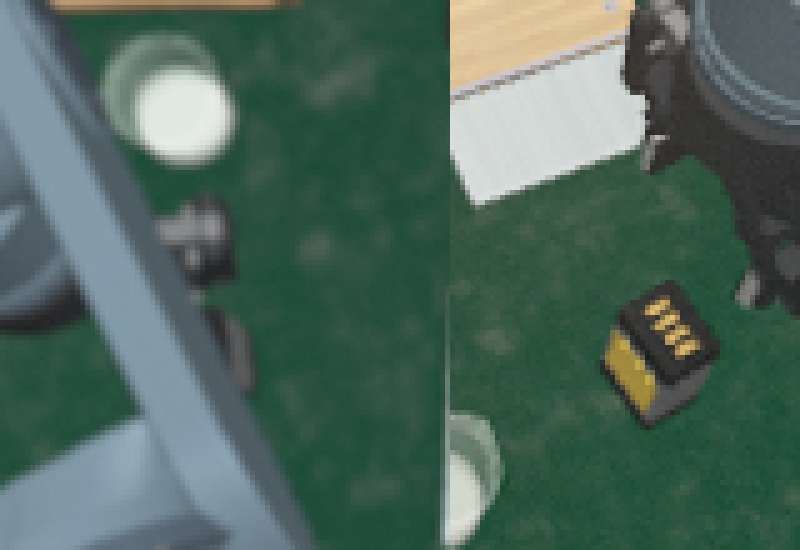

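The gripper hangs square over the cartridge; the finger tips are at v4 (655,165) and (745,290), to either side of the cartridge line. Descending and gripping.

Request:
{"name": "carry_out", "arguments": {"plan": "-0.01 0.01 0.46 0 0 0; -0.01 0.01 0.46 0 0 0; -0.01 0.01 0.46 0 0 0; -0.01 0.01 0.46 0 0 0; -0.01 0.01 0.46 0 0 0; -0.01 0.01 0.46 0 0 0; -0.01 0.01 0.46 0 0 0; -0.01 0.01 0.46 0 0 0"}}

```text
time_s: 13.78
eef_pos: [0.522, 0.4083, 0.0299]
eef_rot: [0.001, 0.998, 0.061, -0.001]
wrist_force: [0.2, -0.3, 0.2]
opening: 0.753
grasp_force: 0.0
```

Request:
{"name": "carry_out", "arguments": {"plan": "0 0 0 0 0 0; 0 0 0 0 0 0; 0 0 0 0 0 0; 0 0 0 0 0 0; 0 0 0 0 0 0; 0 0 0 0 0 0; 0 0 0 0 0 0; 0 0 0 0 0 0", "claw": 1}}

```text
time_s: 14.45
eef_pos: [0.523, 0.4097, 0.0324]
eef_rot: [-0.0, 0.998, 0.061, 0.0]
wrist_force: [-0.1, -0.4, -1.7]
opening: 0.505
grasp_force: 61.5
```

Run:
```python
from h import *
s=snap('side','side5')
p=ctrl.get_obs()['eef_pos']
c=np.array([.491,.2315]);ax=np.array([np.sin(.045),np.cos(.045)])
q=c+ax*.040
go((p[0],p[1],p[2]+.05,-1.44,4),(q[0],q[1],p[2]+.05,-.045,18),(q[0],q[1],p[2]+.014,-.045,2))
```

```text
t 14.5 p [0.5229 0.4097 0.0322] yaw -1.449 q6 1.94 F [ 0.2  0.2 -2.4] open 0.507 gf 61.5
max 0.45 0.77
0 0 -0.31 0 0 -0.02; 0 0 -0.31 0 0 -0.02; 0 0 -0.31 0 0 -0.02; 0 0 -0.31 0 0 -0.02; -0.07 0.18 0 0 0 -0.77; -0.08 0.18 0 0 0 -0.77; -0.09 0.17 0 0 0 -0.77; -0.11 0.16 0 0 0 -0.77
-0.12 0.16 0 0 0 -0.77; -0.13 0.15 0 0 0 -0.77; -0.14 0.14 0 0 0 -0.77; -0.15 0.12 0 0 0 -0.77; -0.16 0.11 0 0 0 -0.77; -0.17 0.10 0 0 0 -0.77; -0.18 0.09 0 0 0 -0.77; -0.18 0.07 0 0 0 -0.77
-0.19 0.06 0 0 0 -0.77; -0.19 0.04 0 0 0 -0.77; -0.19 0.03 0 0 0 -0.77; -0.20 0.01 0 0 0 -0.77; -0.20 0 0 0 0 -0.77; -0.20 -0.02 0 0 0 -0.77; 0 0 0.45 0 0 0; 0 0 0.45 0 0 0
```

Request:
{"name": "carry_out", "arguments": {"plan": "0 0 -0.31 0 0 0; 0 0 -0.31 0 0 0; 0 0 -0.31 0 0 0; 0 0 -0.31 0 0 0; -0.07 0.18 0 0 0 -0.77; -0.08 0.18 0 0 0 -0.77; -0.09 0.17 0 0 0 -0.77; -0.11 0.16 0 0 0 -0.77"}}

```text
time_s: 15.17
eef_pos: [0.5163, 0.3794, 0.0835]
eef_rot: [-0.0, 0.977, 0.215, 0.001]
wrist_force: [-1.0, 0.4, -2.1]
opening: 0.513
grasp_force: 61.6
```

Request:
{"name": "carry_out", "arguments": {"plan": "-0.12 0.16 0 0 0 -0.77; -0.13 0.15 0 0 0 -0.77; -0.14 0.14 0 0 0 -0.77; -0.15 0.12 0 0 0 -0.77; -0.16 0.11 0 0 0 -0.77; -0.17 0.10 0 0 0 -0.77; -0.18 0.09 0 0 0 -0.77; -0.18 0.07 0 0 0 -0.77"}}

```text
time_s: 15.83
eef_pos: [0.5027, 0.3178, 0.0834]
eef_rot: [0.0, 0.865, 0.501, 0.001]
wrist_force: [0.1, 0.1, -2.1]
opening: 0.507
grasp_force: 61.6
```

Request:
{"name": "carry_out", "arguments": {"plan": "-0.19 0.06 0 0 0 -0.77; -0.19 0.04 0 0 0 -0.77; -0.19 0.03 0 0 0 -0.77; -0.20 0.01 0 0 0 -0.77; -0.20 0 0 0 0 -0.77; -0.20 -0.02 0 0 0 -0.77; 0 0 0.45 0 0 0; 0 0 0.45 0 0 0"}}

```text
time_s: 16.5
eef_pos: [0.4936, 0.272, 0.0484]
eef_rot: [0.001, 0.729, 0.684, 0.003]
wrist_force: [-0.4, 0.1, -3.8]
opening: 0.508
grasp_force: 61.6
```

Run:
```python
from h import *
s=snap('side','side6');t=snap('top','top6')
A=cv2.resize(t['pixels'][190:270,250:350],(400,320),interpolation=3);B=cv2.resize(s['pixels'][175:275,320:420],(400,400),interpolation=3)
A=np.vstack([A,np.zeros((80,400,3),np.uint8)])
cv2.imwrite('pics/v5.png',np.hstack([A,B])[:,:,::-1])
c=np.array([.491,.2315]);ax=np.array([np.sin(.045),np.cos(.045)])
q=c+ax*.0285
go((q[0],q[1],.037,-.045,6))
```

```text
t 16.6 p [0.4896 0.271  0.0444] yaw -0.063 q6 0.36 F [-1.6 -0.7 -3.2] open 0.511 gf 61.5
max 0.05 0.03
-0.05 0.01 0.03 -0.01 0 -0.03; -0.05 0.01 0.03 -0.01 0 -0.03; -0.05 0.01 0.03 -0.01 0 -0.03; -0.05 0.01 0.03 -0.01 0 -0.03; -0.05 0.01 0.03 -0.01 0 -0.03; -0.05 0.01 0.03 -0.01 0 -0.03; 0 0 0 0 0 0; 0 0 0 0 0 0
```

View pics/v5.png

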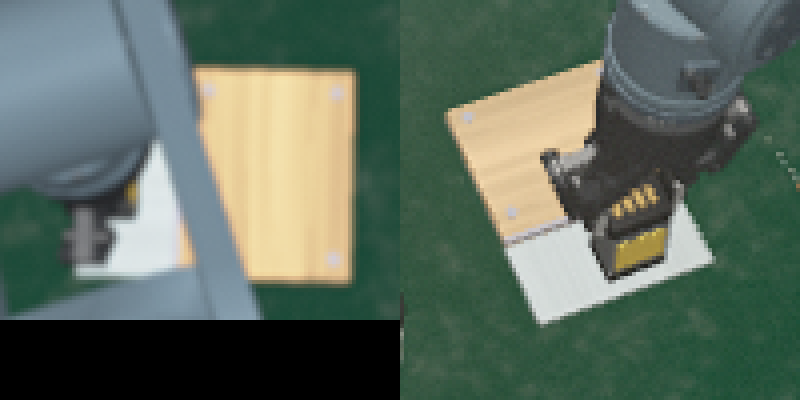

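Picture: the cartridge is held upright over the foot, yellow face towards +y, with its contacts at v5 (635,202). That was my last view, so from here I check by numbers.

Run:
```python
from h import *
np.set_printoptions(precision=4,suppress=True)
for tag,z,roi in(('side0',.084,(375,265,412,305)),('side5',.084,(375,265,412,305)),('side6',.096,(360,210,392,250))):
    c=load(tag);x0,y0,x1,y1=roi;h=cv2.cvtColor(c['pixels'],cv2.COLOR_RGB2HSV)[y0:y1,x0:x1]
    g=cv2.inRange(h,(12,90,100),(35,255,255)); n,l,st,ce=cv2.connectedComponentsWithStats(g)
    print(tag,[(ce[i]+[x0,y0],st[i,4],onplane(c,ce[i]+[x0,y0],z)[0][:2]) for i in range(1,n) if st[i,4]>6])
```

```text
side0 [(array([393.9074, 280.0185]), np.int32(54), array([0.5204, 0.4137])), (array([385.6706, 288.8588]), np.int32(85), array([0.5493, 0.4255]))]
side5 [(array([390.8864, 277.8864]), np.int32(44), array([0.5246, 0.4059])), (array([384.2558, 287.9302]), np.int32(86), array([0.5514, 0.422 ]))]
side6 [(array([378.5217, 224.7391]), np.int32(46), array([0.4898, 0.2693])), (array([379.6829, 236.7195]), np.int32(82), array([0.5027, 0.3006]))]
```

Request:
{"name": "carry_out", "arguments": {"plan": "-0.07 0.01 0 0 0 0; -0.07 0.01 0 0 0 -0.05; -0.07 0.01 0 0 0 -0.05; -0.07 0.01 0 0 0 0; -0.07 0.01 0 0 0 0; -0.07 0.01 0 0 0 0; 0 0 0.06 0 0 0; 0 0 0.06 0 0 0"}}

```text
time_s: 17.27
eef_pos: [0.4929, 0.2546, 0.0408]
eef_rot: [0.0, 0.726, 0.688, 0.0]
wrist_force: [0.2, -0.1, -1.7]
opening: 0.506
grasp_force: 61.6
```

Request:
{"name": "carry_out", "arguments": {"plan": "0 0 0.04 0 0 0; 0 0 0 0 0 0; 0 0 0 0 0 0; 0 0 0 0 0 0; 0 0 0 0 0 0; 0 0 0 0 0 0; 0 0 0 0 0 0; 0 0 0 0 0 0"}}

```text
time_s: 17.93
eef_pos: [0.4927, 0.2548, 0.0393]
eef_rot: [0.0, 0.726, 0.688, 0.0]
wrist_force: [0.2, 0.2, -1.6]
opening: 0.509
grasp_force: 61.6
```

```bash
cat >> h.py <<'E'
def gold(c,z,roi):
    x0,y0,x1,y1=roi;h=cv2.cvtColor(c['pixels'],cv2.COLOR_RGB2HSV)[y0:y1,x0:x1]
    g=cv2.inRange(h,(12,90,100),(35,255,255)); n,l,st,ce=cv2.connectedComponentsWithStats(g)
    for i in range(1,n):
        if st[i,4]>6: print((ce[i]+[x0,y0]).round(1),st[i,4],onplane(c,ce[i]+[x0,y0],z)[0][:2].round(4))
E
python3 - <<'E'
from h import *
gold(snap('side','side7'),.088,(345,205,400,260))
go((.491,.2315,.1,-.045,8))
E
```

```text
[375.5 220.5] 36 [0.4884 0.2521]
[376.6 232.6] 78 [0.5021 0.2842]
t 17.98 p [0.4927 0.2548 0.0393] yaw -0.053 q6 0.32 F [-1.  -0.2 -2.1] open 0.512 gf 61.6
max 0.19 0.01
-0.07 0 -0.19 0 0 -0.01; -0.07 0 -0.19 0 0 -0.01; -0.07 0 -0.19 0 0 -0.01; -0.07 0 -0.19 0 0 -0.01; -0.07 0 -0.19 0 0 -0.01; -0.07 0 -0.19 0 0 -0.01; -0.07 0 -0.19 0 0 -0.01; -0.07 0 -0.19 0 0 -0.01
```

Request:
{"name": "carry_out", "arguments": {"plan": "0 0 0.04 0 0 0; 0 0 0.04 0 0 0; 0 0 0.02 0 0 0; 0 0 0 0 0 0; 0 0 0 0 0 0; 0 0 0 0 0 0; 0 0 0 0 0 0; 0 0 0 0 0 0"}}

```text
time_s: 18.65
eef_pos: [0.4927, 0.2548, 0.0353]
eef_rot: [0.0, 0.726, 0.688, 0.0]
wrist_force: [0.1, -0.4, -1.9]
opening: 0.507
grasp_force: 61.6
```

Request:
{"name": "carry_out", "arguments": {"plan": "0 0 0 0 0 0; 0 0 0 0 0 0; 0 0 0 0 0 0; 0 0 0 0 0 0; 0 0 0 0 0 0; 0 0 0 0 0 0; 0 0 0 0 0 0; 0 0 0 0 0 0", "claw": -0.3}}

```text
time_s: 19.32
eef_pos: [0.4926, 0.2548, 0.0353]
eef_rot: [-0.0, 0.726, 0.688, -0.0]
wrist_force: [-1.1, 1.1, 1.2]
opening: 0.651
grasp_force: 0.7
```

Request:
{"name": "carry_out", "arguments": {"plan": "0 0 -0.3 0 0 0; 0 0 -0.3 0 0 0; 0 0 -0.3 0 0 0; 0 0 -0.3 0 0 0; 0 0 -0.3 0 0 0; 0 0 -0.3 0 0 0; 0 0 -0.3 0 0 0; 0 0 0 0 0 0"}}

```text
time_s: 19.98
eef_pos: [0.4946, 0.2553, 0.1227]
eef_rot: [0.001, 0.726, 0.688, 0.002]
wrist_force: [0.6, 0.7, 0.1]
opening: 0.653
grasp_force: 0.0
```

Run:
```python
from h import *
gold(snap('side','side8'),.088,(345,205,400,260))
p=ctrl.get_obs()['eef_pos']
go((p[0]+.002,.302,p[2],-.045,5),(p[0]+.002,.302,.048,-.045,8))
```

```text
[376.9 221.1] 44 [0.4861 0.2552]
[377.4 233.4] 80 [0.5009 0.287 ]
t 20.03 p [0.4939 0.2551 0.1212] yaw -0.053 q6 0.32 F [-0.1  0.9 -0.6] open 0.647 gf 0.0
max 0.23 0.02
0.23 0 0 0.01 0 -0.02; 0.23 0 0 0.01 0 -0.02; 0.23 0 0 0.01 0 -0.02; 0.23 0 0 0.01 0 -0.02; 0.23 0 0 0.01 0 -0.02; 0 0 0.23 0 0 0; 0 0 0.23 0 0 0; 0 0 0.23 0 0 0
0 0 0.23 0 0 0; 0 0 0.23 0 0 0; 0 0 0.23 0 0 0; 0 0 0.23 0 0 0; 0 0 0.23 0 0 0; 0 0 0 0 0 0; 0 0 0 0 0 0; 0 0 0 0 0 0
```

Request:
{"name": "carry_out", "arguments": {"plan": "0.23 -0.01 0 0 0 0; 0.23 -0.01 0 0 0 0; 0.23 -0.01 0 0 0 0; 0.23 -0.01 0 0 0 0; 0.23 -0.01 0 0 0 0; 0 0 0 0 0 0; 0 0 0 0 0 0; 0 0 0 0 0 0", "claw": 1}}

```text
time_s: 20.7
eef_pos: [0.4929, 0.3008, 0.1189]
eef_rot: [-0.0, 0.725, 0.688, -0.0]
wrist_force: [-0.5, -0.7, -0.5]
opening: -0.002
grasp_force: 0.0
```

Request:
{"name": "carry_out", "arguments": {"plan": "0 0 0.23 0 0 0; 0 0 0.23 0 0 0; 0 0 0.23 0 0 0; 0 0 0.23 0 0 0; 0 0 0.23 0 0 0; 0 0 0.23 0 0 0; 0 0 0.23 0 0 0; 0 0 0.23 0 0 0"}}

```text
time_s: 21.37
eef_pos: [0.493, 0.3007, 0.0445]
eef_rot: [-0.0, 0.726, 0.688, -0.0]
wrist_force: [-0.1, -0.2, 0.3]
opening: 0.003
grasp_force: 0.0
```

Request:
{"name": "carry_out", "arguments": {"plan": "-0.1 0 0 0 0 0; -0.1 0 0 0 0 0; -0.1 0 0 0 0 0; -0.1 0 0 0 0 0; -0.1 0 0 0 0 0; -0.1 0 0 0 0 0; -0.1 0 0 0 0 0; 0 0 0 0 0 0"}}

```text
time_s: 22.03
eef_pos: [0.4917, 0.2721, 0.0458]
eef_rot: [0.0, 0.726, 0.688, 0.0]
wrist_force: [-0.3, 0.1, -1.0]
opening: -0.001
grasp_force: 0.2
```

Run:
```python
from h import *
gold(snap('side','side9'),.088,(345,205,400,260))
p=ctrl.get_obs()['eef_pos']
go((p[0],p[1],p[2],-.045,8))
```

```text
[375.1 232.3] 63 [0.5049 0.2819]
t 22.08 p [0.4917 0.2724 0.0458] yaw -0.054 q6 0.35 F [ 1.   0.7 -0.5] open 0.0 gf 0.2
max 0.0 0.01
0 0 0 0 0 -0.01; 0 0 0 0 0 -0.01; 0 0 0 0 0 -0.01; 0 0 0 0 0 -0.01; 0 0 0 0 0 -0.01; 0 0 0 0 0 -0.01; 0 0 0 0 0 -0.01; 0 0 0 0 0 -0.01
```

Request:
{"name": "carry_out", "arguments": {"plan": "-0.1 0 0 0 0 0; -0.1 0 0 0 0 0; -0.1 0 0 0 0 0; -0.1 0 0 0 0 0; -0.1 0 0 0 0 0; -0.1 0 0 0 0 0; -0.1 0 0 0 0 0; 0 0 0 0 0 0"}}

```text
time_s: 22.75
eef_pos: [0.49, 0.2441, 0.0455]
eef_rot: [0.0, 0.726, 0.688, -0.0]
wrist_force: [0.8, 0.1, -0.4]
opening: -0.004
grasp_force: 0.0
```

Run:
```python
from h import *
gold(snap('side','side10'),.046,(330,190,400,260))
```

```text
[366.6 219.6] 22 [0.4947 0.223 ]
```

Request:
{"name": "carry_out", "arguments": {"plan": "-0.1 0 0 0 0 0; -0.1 0 0 0 0 0; -0.1 0 0 0 0 0; -0.1 0 0 0 0 0; 0 0 0 0 0 0; 0 0 0 0 0 0; 0 0 0 0 0 0; 0 0 0 0 0 0"}}

```text
time_s: 23.47
eef_pos: [0.4893, 0.229, 0.0456]
eef_rot: [0.0, 0.726, 0.688, 0.0]
wrist_force: [0.2, 0.2, -0.3]
opening: -0.0
grasp_force: 0.0
```

Run:
```python
from h import *
c=snap('side','side11');gold(c,.046,(330,190,400,260))
t=snap('top','top11');gold(t,.046,(260,190,345,270))
b=np.array([.491,.2315])
x0,y0,x1,y1=325,170,400,255
def rgb(c,roi,st):
    x0,y0,x1,y1=roi
    h=cv2.cvtColor(c['pixels'],cv2.COLOR_RGB2HSV)
    for y in range(y0,y1,st): print(y,' '.join('W' if 12<h[y,x,0]<25 and h[y,x,2]>150 and h[y,x,1]<150 else 'Y' if 15<h[y,x,0]<35 and h[y,x,1]>=150 and h[y,x,2]>90 else 'G' if h[y,x,1]>90 and 60<h[y,x,0]<95 else 'k' if h[y,x,2]<70 else 'L' if h[y,x,2]>170 else 'g' for x in range(x0,x1,st)))
rgb(c,(325,165,405,260),2)
```

```text
[367.6 217.4] 77 [0.4893 0.2181]
[334.3 229.1] 233 [0.494  0.1322]
[305.4 236.1] 121 [0.4786 0.203 ]
[303.4 251.8] 75 [0.4406 0.2084]
165 g g g G g g g g g G G G g G G G G G G G g g g g g g g g g g g g g g g g g g g g
167 g g G g G g g g g g g g G G G G G G g g g g g g g g g g g g g g g g g g g g g g
169 g g g g g g g g g g g g G G G G G G g g g g g g g g g g g g g g g g g g g g g g
171 G g G g G g g g g g G G G G G G G g G g g g g g g g g g g g g g g g g g g g g g
173 G g g g g G g g g g G G g G G G G g G g g g g g g g g g g g g g g g g g g g g g
175 G g G G g G g G g g g g G G G g g G G g g g g g g g g g g g g g g g g g g g g G
177 G g g G g G g g g g g g G g g G g G G g g g g g g g g g g g g g g g g g g G G G
179 g g g g g g g g g g G G G g g G G G G k g g g g g g g g g k k k g g g g g G G G
181 g g g g g G g g g g g g G G G G G g G k g g g g g g g g g k g g g g g g G G G G
183 g g g g g g g g G g G G G G G G g g g k k g g g g g g g g g k g g g g g G G G G
185 g g g g g g G G G g g G G g G G G G g k g g g g g g g g g g g g g g g G G G G G
187 G g g g g G G G g G G G g G G G G G g 
[... 2365 characters left out ...]
 L L L L L L L g G G G G G G
245 G G G G G G G g G G G G g L L L L L L L L L L L L L L L L L g G G G G G G G G G
247 G G G G G G G G G G G G G L L L L L L L L L L L L L L g g G G G G G G G G G G G
249 G G G G G G G G G G G G G g L L L L L L L L L L L g G G G G G G g G G G G G G G
251 G G G G G G G G G g G G G g L L L L L L L L g G G G G G G G G G G G G G G G G G
253 g G G g G G G G G g G G G G g L L L L g G G G G G G G G g g G G G G g G G G G G
255 G G g g g G G G G G G G G G g L g g G G G G G G G G g g G G G G G G g g g G G G
257 G G G g g g G G G G g g g G G g g g G G G g G G g g g g G G G G G G G g g G G G
259 G G G G g g G G G G G G G g G g g G G G g G G g g g G g G G G G G G G G G G G G
```

It toppled. I'll lift, back off in +y and measure how it lies.

Request:
{"name": "carry_out", "arguments": {"plan": "0 0 -0.4 0 0 0; 0 0 -0.4 0 0 0; 0 0 -0.4 0 0 0; 0.4 0 -0.4 0 0 0; 0.5 0 -0.2 0 0 0; 0.6 0 0 0 0 0; 0.6 0 0 0 0 0; 0.5 0 0 0 0 0", "claw": -0.5}}

```text
time_s: 24.23
eef_pos: [0.4949, 0.3344, 0.118]
eef_rot: [0.0, 0.726, 0.688, 0.0]
wrist_force: [0.6, -0.4, 0.2]
opening: 0.75
grasp_force: 0.0
```

Run:
```python
from h import *
np.set_printoptions(precision=4,suppress=True)
c=snap('side','side12');t=snap('top','top12')
def cls(c,roi,st=1):
    x0,y0,x1,y1=roi; h=cv2.cvtColor(c['pixels'],cv2.COLOR_RGB2HSV)
    for y in range(y0,y1,st): print(y,''.join('Y' if 18<h[y,x,0]<35 and h[y,x,1]>=140 and h[y,x,2]>90 else 'W' if 8<h[y,x,0]<28 and h[y,x,2]>150  else 'G' if h[y,x,1]>90 and 60<h[y,x,0]<95 else 'k' if h[y,x,2]<75 else 'L' if h[y,x,2]>150 else '.' for x in range(x0,x1,st)))
cls(c,(330,180,400,240));cls(t,(265,200,345,268))
go((.4895,.1975,.12,-.045,8))
```

```text
180 ..................GGG.GG.........GG..........GG.GGGGGG.GGGGGGG.....LLL
181 ..............G...G...GGG.........GG...........GGGGGGGGGGGGGG......LLL
182 ...............G..GG..GG..G......GG...........GGGGGGGGGG.GGGG.......LL
183 ...........G..G..G.GG...GG........GGG.....G....GGGGGGGGGGGGG.........L
184 ..................GG..G.G........G..G...G.G...GGGGGGGGGGGGGG..........
185 ..........G.............G....................GGGGGGGGGGGGGG...........
186 ..........G...........GG...G.........G.....GGGGGGGGGGGGGGGG...........
187 ..................G.....G...G........GG..G...GGGGGGGGGGGGG............
188 ................G....G.G.........G.GGGGGGGGG..GG.GGGGGG.GG............
189 .............G.....................GGGGG.WW.GGGGGGG.....GG............
190 ..................................GGG.WWWWWWGGGGGGG....GGG............
191 .............................GGGGG.WWWWWWWWW.GGGGGGG...GG.............
192 ............................GGG.WWWWWWWWLWWWWGGGGGGG....G.............
193 ..........................GG.WWWWWWWWWWWLWWWW.GGGGGG.G................
194 ....GG...G.................WWWWWWWWWWWWWWWWWWW
[... 8789 characters left out ...]
GGGGGGGGGGGGGGGGGGGGGGGGGGGGGGGGGGGGGGGGGGGGGGGGGG
264 .LLLLLLLLLLLL....GGGGGGGGGGGGGGGGGGGGGGGGGGGGGGGGGGGGGGGGGGGGGGGGGGGGGGGGGGGGGGG
265 .LLLLLLLLLLLL.....GGGGGGGGGGGGGGGGGGGGGGGGGGGGGGGGGGGGGGGGGGGGGGGGGGGGGGGGGGGGGG
266 ..LLLLLLLLLLLL....GGGGGGGGGGGGGGGGGGGGGGGGGGGGGGGGGGGGGGGGGGGGGGGGGGGGGGGGGGGGGG
267 ..LLLLLLLLLLLL.....GGGGGGGGGGGGGGGGGGGGGGGGGGGGGGGGGGGGGGGGGGGGGGGGGGGGGGGGGGGGG
t 24.33 p [0.4946 0.3354 0.1177] yaw -0.05 q6 0.45 F [-0.5 -0.7 -0.2] open 0.749 gf 0.0
max 0.43 0.01
-0.43 0.01 -0.01 0 0 -0.01; -0.43 0.01 -0.01 0 0 -0.01; -0.43 0.01 -0.01 0 0 -0.01; -0.43 0 -0.01 0 0 -0.01; -0.43 0 -0.01 0 0 -0.01; -0.43 0 -0.01 0 0 -0.01; -0.43 0 -0.01 0 0 -0.01; -0.43 0 -0.01 0 0 -0.01
```

Run:
```python
from h import *
np.set_printoptions(precision=4,suppress=True)
t=load('top12');c=load('side12')
print(onplane(t,[[302.5,235],[302,234.7],[286,227],[286,242.5],[318,227],[318,243]],.046)[:,:2])
print(onplane(c,[[366,202],[356,207],[372,227]],.046)[:,:2])
for tt in (t,c):
  h=cv2.cvtColor(tt['pixels'],cv2.COLOR_RGB2HSV)
```

```text
[[0.4814 0.21  ]
 [0.4822 0.2112]
 [0.5019 0.2499]
 [0.4641 0.2503]
 [0.5001 0.1719]
 [0.4611 0.1727]]
[[0.4716 0.1735]
 [0.504  0.1767]
 [0.4915 0.2487]]
```

Run:
```python
from h import *
go((.484,.2105,.10,-.04,8),(.484,.2105,.0,-.04,8))
```

```text
t 24.33 p [0.4946 0.3354 0.1177] yaw -0.05 q6 0.45 F [-0.5 -0.7 -0.2] open 0.749 gf 0.0
max 0.39 0.01
-0.39 -0.01 0.05 0 0 -0.01; -0.39 -0.01 0.06 0 0 -0.01; -0.39 -0.01 0.06 0 0 -0.01; -0.39 -0.01 0.06 0 0 -0.01; -0.39 -0.02 0.06 0 0 -0.01; -0.39 -0.02 0.06 0 0 -0.01; -0.39 -0.02 0.06 0 0 -0.01; -0.39 -0.02 0.06 0 0 -0.01
0 0 0.31 0 0 0; 0 0 0.31 0 0 0; 0 0 0.31 0 0 0; 0 0 0.31 0 0 0; 0 0 0.31 0 0 0; 0 0 0.31 0 0 0; 0 0 0.31 0 0 0; 0 0 0.31 0 0 0
```

Request:
{"name": "carry_out", "arguments": {"plan": "-0.39 -0.02 0.05 0 0 0; -0.39 -0.02 0.06 0 0 0; -0.39 -0.02 0.06 0 0 0; -0.39 -0.02 0.06 0 0 0; -0.39 -0.02 0.06 0 0 0; -0.39 -0.02 0.06 0 0 0; -0.39 -0.02 0.06 0 0 0; -0.39 -0.02 0.06 0 0 0"}}

```text
time_s: 25.0
eef_pos: [0.4814, 0.2071, 0.0986]
eef_rot: [0.0, 0.726, 0.688, -0.0]
wrist_force: [-0.5, 0.9, 0.6]
opening: 0.749
grasp_force: 0.0
```

Request:
{"name": "carry_out", "arguments": {"plan": "0 0 0.3 0 0 0; 0 0 0.3 0 0 0; 0 0 0.3 0 0 0; 0 0 0.3 0 0 0; 0 0 0.3 0 0 0; 0 0 0.3 0 0 0; 0 0 0.3 0 0 0; 0 0 0.3 0 0 0"}}

```text
time_s: 25.67
eef_pos: [0.4815, 0.2087, 0.0013]
eef_rot: [-0.0, 0.725, 0.688, -0.0]
wrist_force: [0.0, -0.7, -0.5]
opening: 0.749
grasp_force: 0.0
```

Request:
{"name": "carry_out", "arguments": {"plan": "0 0 0 0 0 0; 0 0 0 0 0 0; 0 0 0 0 0 0; 0 0 0 0 0 0; 0 0 0 0 0 0; 0 0 0 0 0 0; 0 0 0 0 0 0; 0 0 0 0 0 0", "claw": 1}}

```text
time_s: 26.33
eef_pos: [0.4819, 0.2085, 0.003]
eef_rot: [0.0, 0.726, 0.688, 0.0]
wrist_force: [0.2, 0.2, -3.4]
opening: 0.5
grasp_force: 61.0
```

Run:
```python
from h import *
p=ctrl.get_obs()['eef_pos']
yw=.058
go((p[0],p[1],.12,-.045,8),(.545,-.077,.13,yw,16))
```

```text
t 26.33 p [0.4819 0.2085 0.003 ] yaw -0.053 q6 0.24 F [ 0.2  0.2 -3.4] open 0.5 gf 61.0
max 0.45 0.06
0 0 -0.37 0 0 -0.01; 0 0 -0.37 0 0 -0.01; 0 0 -0.37 0 0 -0.01; 0 0 -0.37 0 0 -0.01; 0 0 -0.37 0 0 -0.01; 0 0 -0.37 0 0 -0.01; 0 0 -0.37 0 0 -0.01; 0 0 -0.37 0 0 -0.01
-0.44 0.12 -0.02 0 0 -0.06; -0.44 0.12 -0.02 0 0 -0.06; -0.44 0.11 -0.02 0 0 -0.06; -0.44 0.11 -0.02 0 0 -0.06; -0.44 0.11 -0.02 0 0 -0.06; -0.44 0.10 -0.02 0 0 -0.06; -0.45 0.10 -0.02 0 0 -0.06; -0.45 0.10 -0.02 0 0 -0.06
-0.45 0.10 -0.02 0 0 -0.06; -0.45 0.09 -0.02 0 0 -0.06; -0.45 0.09 -0.02 0 0 -0.06; -0.45 0.09 -0.02 0 0 -0.06; -0.45 0.08 -0.02 0 0 -0.06; -0.45 0.08 -0.02 0 0 -0.06; -0.45 0.08 -0.02 0 0 -0.06; -0.45 0.08 -0.02 0 0 -0.06
```

Request:
{"name": "carry_out", "arguments": {"plan": "0 0 -0.37 0 0 0; 0 0 -0.37 0 0 0; 0 0 -0.37 0 0 0; 0 0 -0.37 0 0 0; 0 0 -0.37 0 0 0; 0 0 -0.37 0 0 0; 0 0 -0.37 0 0 0; 0 0 -0.37 0 0 0"}}

```text
time_s: 27.0
eef_pos: [0.4816, 0.2084, 0.1219]
eef_rot: [-0.0, 0.726, 0.688, -0.0]
wrist_force: [0.1, -0.1, -2.3]
opening: 0.491
grasp_force: 61.7
```

Request:
{"name": "carry_out", "arguments": {"plan": "-0.44 0.12 -0.02 0 0 -0.06; -0.44 0.12 -0.02 0 0 -0.06; -0.44 0.11 -0.02 0 0 -0.06; -0.44 0.11 -0.02 0 0 -0.06; -0.44 0.11 -0.02 0 0 -0.06; -0.44 0.10 -0.02 0 0 -0.06; -0.45 0.10 -0.02 0 0 -0.06; -0.45 0.10 -0.02 0 0 -0.06"}}

```text
time_s: 27.67
eef_pos: [0.512, 0.065, 0.1277]
eef_rot: [0.0, 0.709, 0.705, -0.0]
wrist_force: [0.6, 0.6, -3.0]
opening: 0.489
grasp_force: 61.8
```

Request:
{"name": "carry_out", "arguments": {"plan": "-0.45 0.10 -0.02 0 0 -0.06; -0.45 0.09 -0.02 0 0 -0.06; -0.45 0.09 -0.02 0 0 -0.06; -0.45 0.09 -0.02 0 0 -0.06; -0.45 0.08 -0.02 0 0 -0.06; -0.45 0.08 -0.02 0 0 -0.06; -0.45 0.08 -0.02 0 0 -0.06; -0.45 0.08 -0.02 0 0 -0.06"}}

```text
time_s: 28.33
eef_pos: [0.5419, -0.0786, 0.134]
eef_rot: [-0.0, 0.692, 0.722, -0.0]
wrist_force: [-0.1, 0.1, -2.0]
opening: 0.492
grasp_force: 61.8
```

```bash
cat >> h.py <<'E'
def cls(c,roi,st=1):
    x0,y0,x1,y1=roi; h=cv2.cvtColor(c['pixels'],cv2.COLOR_RGB2HSV)
    for y in range(y0,y1,st): print(y,''.join('Y' if 15<h[y,x,0]<35 and h[y,x,1]>=120 and h[y,x,2]>90 else 'B' if 100<h[y,x,0]<125 and h[y,x,1]>90 and h[y,x,2]>90 else 'G' if h[y,x,1]>90 and 60<h[y,x,0]<95 else 'k' if h[y,x,2]<75 else 'L' if h[y,x,2]>150 else '.' for x in range(x0,x1,st)))
E
python3 - <<'E'
from h import *
c=snap('side','side13');t=snap('top','top13')
cls(c,(275,95,350,170))
go((.545,-.0795,.05,.058,8))
E
```

```text
95 BBBBBkkk.LLLLL..kkkkkkkkkkkkkkkkkkkkkkkkkkk.....kkkkGGGGGGGGGGGGGGGGGGGGGGG
96 BBBBB.k.L.LL..k..B.kkkkkkkkkkkkkkkkkkkkkkkk.....kkkkGGGGGGGGGGGGGGGGGGGGGGG
97 BBB.BB...L......BBBkkkkkkkkkkkkkkkkkkkkkkkk....kkkkkGGGGGGGGGGGGGGGGGGGGGGG
98 BBBBBB.....k....BB.kkkkkkkkkkkkkkkkkkkkkkkkk..kkkkkkGGGGGGGGGGGGGGGGGGGGGGG
99 BBBBBB..k...k...BBBkkkkkkkkkkkkkk..GG.kkkkkkkkkkkkkGGGGGGGGGGGGGGGGGGGGGGGG
100 BBBBBBBL.kkkk.L.BBBkk..kkkkkkkk.G.....kkkkkkkkkkkk.GGG...GGGGGGGGGGGGGGGGGG
101 BBBBB....kk.kk..BBBkkk..kkkkkkGG......kkkkkkkk..kGGGGGGGGGGGGGGGGGGGGGGGGGG
102 BBBBBB..LkkkkkkkBkkkkkk.kkkkk.k.k....kkkkkkkk..GGGGGGGG.GGGGGGGGGGGGGGGGGGG
103 BBBB....B.kkkkkGG.kkkkkkkkkkkkkkkkGG.kkkkkkkk.G...GGGGGGGGGGGGGGGGGGGGGGGGG
104 BB..B..LBBkkkkk...kkkkkkkkkkkkkk.k...kk...kk.GG...GGGGGGGG..GGGGGGGGGGGGGGG
105 BBBBBB...G.kkkkk......kkkkkkk........kkk.LkkGGGGG...GGGGGGGGGGGGGGG.GGGGGGG
106 BBBBB.GGGGGkkkkkk.....kkkkk....LLLL..kkk...kGGGG....GGGGGGGGGGGGGGGGGGGGGG.
107 B..GGGGGGGG.kkkkkk...kkkkk..LLLLLLLL.kkk...kGGGGGG.GGGGGGGGGGGGGGGGGGGGGGGG
108 GGG.G.GG.G.G.kkkkkkkkkkkkk.LLLLLYYYL.kkk.....GGG..GGGGGGGGGGG
[... 4483 characters left out ...]
......GG...
165 LLLLL..LLLLLLLLLLL..LLLLLLLLLLLLLLLLLLLLLL.LLLLLLL.................G.GGG...
166 LLLLLL.LLLLLLLLLLL..LLLLLLLLLLLLLLLLLLLL.LLLLLLL.......G..G.............GG.
167 LLLLLL..LLLLLLLL...LLLLLLLLLLLLLLLLLLL.LLLLLLL.............................
168 LLLLLL...LLLLLLL...LLLLLLLLLLLLLLLL.LLLLLLL............GG..................
169 LLLLLLL.k.......kLLLLLLLLLLLLLLLL.LLLLLLL................................G.
t 28.43 p [ 0.5426 -0.0804  0.1343] yaw 0.041 q6 -0.4 F [-0.4  0.6 -1.3] open 0.493 gf 61.7
max 0.26 0.02
0 0.01 0.26 0 0 -0.02; 0 0.01 0.26 0 0 -0.02; 0 0.01 0.26 0 0 -0.02; 0 0.01 0.26 0 0 -0.02; 0 0.01 0.26 0 0 -0.02; 0 0.01 0.26 0 0 -0.02; 0 0.01 0.26 0 0 -0.02; 0 0.01 0.26 0 0 -0.02
```

Request:
{"name": "carry_out", "arguments": {"plan": "0 0.01 0.28 0 0 -0.02; 0 0.01 0.28 0 0 -0.02; 0 0.01 0.28 0 0 -0.02; 0 0.01 0.28 0 0 -0.02; 0 0.01 0.28 0 0 -0.02; 0 0.01 0.28 0 0 -0.02; 0 0.01 0.28 0 0 -0.02; 0 0.01 0.28 0 0 -0.02"}}

```text
time_s: 29.1
eef_pos: [0.545, -0.0774, 0.043]
eef_rot: [-0.0, 0.686, 0.728, -0.0]
wrist_force: [-0.1, 0.7, -2.9]
opening: 0.491
grasp_force: 61.8
```

Run:
```python
from h import *
c=snap('side','side14');t=snap('top','top14')
cls(c,(285,110,330,165))
go((.545,-.0795,.03,.058,8))
print(onplane(load('side13'),[[306.5,133.5],[320.5,129.5]],.143))
```

```text
110 ....GG.kkkkkkkkkkkkkkkkkkkkkkkkkkkk....kkkkkG
111 G..GGG.kkkkkkkkkkkkkkkkkkkkkkkkkkkk...LkkkkkG
112 ....GG.kkkkkkkkkkkkkkkkkkkkkkkkkkkkkk..kkkkGG
113 ....G.kkkkkkkkkkkkkkkkkkkkkkkkkkkkkkkk.kkkkGG
114 ......k.kkkkkkkkkkkkkkkkkkkkkkkk.kkkkkkkkkk..
115 ........kkkkkkkkkkkkkkkkkkkkkkk..kkkkkkkkk...
116 ...G..L.kkkkkkkkkkkkkkkkkkkkkkk..k.kkkkkk....
117 .G...LL.kkkkkkkkkk.kkkkkkkkkkkk.....kkkkk....
118 k..LLLL.kkkkkkkkk...kkkkkkkkkkk.....kkkkk....
119 ..LL...kkkkkkkkkk..kkkkkkkkkkkkk....kkkk...GG
120 LLL.....kkkkkkkkkkkkkkkkkkkkkkkk...kkkkkGGGGG
121 .L.......kkkkkkkkkkkkkkk..Lkkkkk..kkkkk.GG.GG
122 .......LLkk.kkkkkkkkk.LLLLLkkkkkkkkkkk..GGGGG
123 ...k..LLLkk..kkkkkkkk.LLLL.kkkkkkkk.k.L..GGGG
124 ..kk.LLLLkkk..kkkkkkkk.LLLkkkkkkkk....LL.GGGG
125 kkkkk....kkk..kkkkkkkk.LLLkkkkkkkk.....LL.GGG
126 .kkkk....kkkk.kkkkkkk..LLLkk...kk......LL..GG
127 Lkkkk.......kkkkkk....LLLLkk.LLkk.......LL.GG
128 ..kkkkk.....kkkkk...LLLLLLkkk.Lk.........LL.G
129 ...kkkk.....kkkk..LLLLLYL.kkk..k.L.......LL..
130 LLLkkkk.....kkkkLLLLLYYYLL.kk....L........LL.
131 LLL.kkkkkkk.kkk.LLYYYYYYYL.kk..k.LL........LL

[... 1292 characters left out ...]
LLLLLLL
158 LLLLLLLLLLLLLLLLLLLLLLLLBBLLLLLLLLLLLLLLLLLLL
159 LLLLLLLLLLLLLLLLLLLLLLLLLLLLLLLLLLLLLLLLLLLLL
160 LLLLLLL.LLLLLLLLLLLLLLLLLLLLLLLLLLLLLLLLLLLL.
161 LLLLLLLL.LLLLLLLLLLLLLLLLLLLLLLLLLLLLLLLLL.LL
162 LLLLLLLLk.LLLLLLLLLLLLLLLLLLLLLLLLLLLLLLLLLLL
163 LLLLLLLLL.LLLLLLLLLLLLLLLLLLLLLLLLLLL.LLLLLLL
164 LLLLLLL.L.LLLLLLLLLLLLLLLLLLLLLLLLL.LLLLLLL..
t 29.2 p [ 0.5434 -0.0769  0.0418] yaw 0.059 q6 -0.42 F [-0.5  0.  -3.1] open 0.492 gf 61.7
max 0.04 0.0
-0.01 0 0.04 0 0 0; -0.01 0 0.04 0 0 0; -0.01 0 0.04 0 0 0; -0.01 0 0.04 0 0 0; -0.01 0 0.04 0 0 0; -0.01 0 0.04 0 0 0; -0.01 0 0.04 0 0 0; -0.01 0 0.04 0 0 0
[[ 0.55835002 -0.03927896  0.143     ]
 [ 0.51740626 -0.03687275  0.143     ]]
```

Run:
```python
from h import *
np.set_printoptions(precision=4,suppress=True)
c=load('side14')
zb=.051
print('corners',onplane(c,[[305.8,153.8],[318.5,149.3]],zb)[:,:2])
def fit(m,xs): pass
g=cv2.cvtColor(c['pixels'],cv2.COLOR_RGB2GRAY).astype(float)
# subpixel lower edge of dark end face per column
pts=[]
for x in range(307,317):
    col=g[145:157,x]; th=110; i=np.where((col[:-1]<th)&(col[1:]>=th))[0]
    if len(i): i=i[-1]; pts.append((x,145+i+(th-col[i])/(col[i+1]-col[i])))
P=onplane(c,pts,zb); print('end edge y',P[:,:2])
a=np.polyfit(P[:,0],P[:,1],1); print('slope',a)
# nest model projected
n=np.array([.5452,-.0765]);w=.058;ex=np.array([np.cos(w),np.sin(w)]);ey=np.array([-np.sin(w),np.cos(w)])
for d in((.0265,0),(0,.0465),(.0265,.03),(.0265,-.03)): q=n+ex*d[0]+ey*d[1]; print(d,proj(c,[*q,.038]))
x0,y0,x1,y1=285,110,330,165;h=cv2.cvtColor(c['pixels'],cv2.COLOR_RGB2HSV)[y0:y1,x0:x1];m=cv2.inRange(h,(100,90,90),(125,255,255));k,l,st,ce=cv2.connectedComponentsWithStats(m)
print([((ce[i]+[x0,y0]).round(1),st[i,4],onplane(c,ce[i]+[x0,y0],.038)[0][:2]) for i in range(1,k)])
t=load('top14')
cls(t,(385,165,450,215))
```

```text
corners [[ 0.562  -0.0382]
 [ 0.5214 -0.0384]]
end edge y [[ 0.5586 -0.0371]
 [ 0.5554 -0.0372]
 [ 0.5519 -0.038 ]
 [ 0.5492 -0.037 ]
 [ 0.5459 -0.0371]
 [ 0.5423 -0.0381]
 [ 0.5392 -0.0381]
 [ 0.5356 -0.0389]
 [ 0.533  -0.0377]
 [ 0.5368 -0.0216]]
slope [-0.1443  0.0426]
(0.0265, 0) [[298.0242 148.1317]]
(0, 0.0465) [[313.0268 156.3134]]
(0.0265, 0.03) [[302.4616 155.5118]]
(0.0265, -0.03) [[293.677  140.9033]]
[(array([298., 148.]), np.int32(17), array([ 0.5715, -0.0754])), (array([312.6, 156.4]), np.int32(12), array([ 0.5438, -0.0303]))]
165 LLLYYYLL.LLLLLLLLLLLLLLLLLLLLLLLLLL.kk.......LLLLLLLLLLLLLLLLLLLL
166 LLYYYYLL.LLLLLLLLLLLLLLLLLLLLLLLLLL.kk......LLLLLLLLL.LLLLLLLLLLL
167 LYYYYLLL.LLLLLLLLLLLLLLLLLLLLLLLLLL.kk......LLLLLLLLLLLLLLLLLLLLL
168 LYYYYLL.LLLLLLLLLLLLLLLLLLLLLLLLLL.kk.......LLLLLLLLLLLLLLLLLLLLL
169 LLLLLLL.LLLLLLLLLLLLLLLLLLLLLLLLLL.kk.......LLLLLLLLLLLLLLLLLLLLL
170 LLLLLL.LLLLLLLLLLLLLLLLLLLLLLLLLLL.kk.......LLLLLLLLLLLLLLLLLLLLL
171 LLLLL..LLLLLLLLLLLLLLLLLLLLLLLLLL.kk.......LLLLLLLLLLLLLLLLLLLLLL
172 .LLL..LLLLLLLLLLLLLLLLLLLLLLLLLLL.kk.......LLLLLLLLLLLLLLLL
[... 2246 characters left out ...]

205 LLLLLLLLLLLLLLBB.kkkkkk.............LLLLLLLLL....................
206 LLLLLLLLLLLLLLBB.kkkkkk.............LLLLLLLL....................L
207 LLLLLLLLLLLLLLLBBkkkkkk............LLLLLLLLL..kkk............LLLL
208 LLLLLLLLLLLLLLLBB.kkkkk............LLLLLLLLL..kkkk..........LLLLL
209 LLLLLLLLLLLLLLLBB.kkkkk............LLLLLLLLL..kkkkkkkkkk..LLLLLLL
210 LLLLLLLLLLLLLLLBB.kkkkk............LLLLLLLLL.kkkkkkkkk..LLLLLLLLL
211 LLLLLLLLLLLLLLLBB.kkkkk...........LLLLLLLLL..kkkkkkkk.LLLLLLLLLLL
212 LLLLLLLLLLLLLLLBL.kkkkkk..........LLLLLLLLL..kkkkkkk.LLLLLLLLLLLL
213 LLLLLLLLLLLLLLLBB.kkkkkk..........LLLLLLLLL.......kk.LLLLLLLLLLLL
214 LLLLLLLLLLLLLLLLL.kkkkkk..........LLLLLLLLL.........LLLLLLLLLLLLL
```

Run:
```python
from h import *
np.set_printoptions(precision=4,suppress=True)
t=load('top14');g=cv2.cvtColor(t['pixels'],cv2.COLOR_RGB2GRAY).astype(float)
print(onplane(t,[[401.3,204],[401.8,210],[402,200]],.085)[:,:2],g[208,397:408])
x0,y0,x1,y1=390,195,410,225;h=cv2.cvtColor(t['pixels'],cv2.COLOR_RGB2HSV)[y0:y1,x0:x1];m=cv2.inRange(h,(100,70,70),(125,255,255));k,l,st,ce=cv2.connectedComponentsWithStats(m)
print([((ce[i]+[x0,y0]).round(1),st[i,4],onplane(t,ce[i]+[x0,y0],.038)[0][:2]) for i in range(1,k)])
go((.5445,-.0740,.036,.058,4))
```

```text
[[ 0.5459 -0.0281]
 [ 0.5314 -0.0285]
 [ 0.5555 -0.0303]] [231. 217. 170. 152. 128.  74.  37.  41.  49.  55.  63.]
[(array([400.1, 208.6]), np.int32(27), array([ 0.5421, -0.0323]))]
t 29.2 p [ 0.5434 -0.0769  0.0418] yaw 0.059 q6 -0.42 F [-0.5  0.  -3.1] open 0.492 gf 61.7
max 0.04 0.01
0.02 0.01 0.04 -0.01 0 0; 0.02 0.01 0.04 -0.01 0 0; 0.02 0.01 0.04 -0.01 0 0; 0.02 0.01 0.04 -0.01 0 0; 0 0 0 0 0 0; 0 0 0 0 0 0; 0 0 0 0 0 0; 0 0 0 0 0 0
```

Request:
{"name": "carry_out", "arguments": {"plan": "0 0.01 0.06 0 0 0; 0 0.01 0.06 0 0 0; 0 0.01 0.06 0 0 0; 0 0 0.05 0 0 0; 0 0 0 0 0 0; 0 0 0 0 0 0; 0 0 0 0 0 0; 0 0 0 0 0 0"}}

```text
time_s: 29.87
eef_pos: [0.5465, -0.0776, 0.0354]
eef_rot: [0.0, 0.686, 0.728, 0.0]
wrist_force: [-0.7, -0.8, -2.8]
opening: 0.492
grasp_force: 61.7
```

```bash
cat > m.py <<'E'
from h import *
import sys
np.set_printoptions(precision=4,suppress=True)
tag=sys.argv[1]; o=ctrl.get_obs(); zb=o['eef_pos'][2]+.009
print(o['eef_pos'],o['wrist_force'],'zb',zb)
c=snap('side','side'+tag);t=snap('top','top'+tag)
g=cv2.cvtColor(c['pixels'],cv2.COLOR_RGB2GRAY).astype(float)
pts=[];led=[]
for x in range(307,317):
    col=g[140:163,x]; th=110; i=np.where((col[:-1]<th)&(col[1:]>=th))[0]; i=i[i<18]
    if len(i): i=i[-1]; pts.append((x,140+i+(th-col[i])/(col[i+1]-col[i])))
P=onplane(c,pts,zb);print('side end y',np.c_[P[:,:2],np.array(pts)[:,1]])
x0,y0,x1,y1=285,110,330,165
for cc,(x0,y0,x1,y1) in((c,(285,110,330,165)),(t,(390,190,445,225))):
    h=cv2.cvtColor(cc['pixels'],cv2.COLOR_RGB2HSV)[y0:y1,x0:x1];m=cv2.inRange(h,(100,70,70),(125,255,255));k,l,st,ce=cv2.connectedComponentsWithStats(m)
    print('ledge',[((ce[i]+[x0,y0]).round(1),st[i,4],onplane(cc,ce[i]+[x0,y0],.038)[0][:2]) for i in range(1,k) if st[i,4]>2])
G=cv2.cvtColor(t['pixels'],cv2.COLOR_RGB2GRAY).astype(float)
pts=[]
for y in range(202,216):
    r=G[y,394:410]; i=np.where((r[:-1]>=100)&(r[1:]<100))[0]
    if len(i): i=i[0]; pts.append((394+i+(r[i]-100)/(r[i]-r[i+1]),y))
P=onplane(t,pts,zb);print('top end y',np.c_[P[:,:2],np.array(pts)[:,0]])
cls(c,(290,135,325,163))
E
python3 m.py 15
```

```text
[ 0.5465 -0.0776  0.0354] [-0.6626 -0.7561 -2.7942] zb 0.04442464642462896
side end y [[  0.5592  -0.036  155.3586]
 [  0.5555  -0.0372 154.6548]
 [  0.5523  -0.0371 154.3243]
 [  0.5488  -0.038  153.7105]
 [  0.5461  -0.0368 153.7073]
 [  0.5483  -0.0243 157.1709]
 [  0.5392  -0.0381 152.6353]
 [  0.5417  -0.0249 156.2683]
 [  0.5325  -0.0386 151.76  ]
 [  0.5349  -0.0259 155.283 ]]
ledge [(array([298.1, 148.4]), np.int32(21), array([ 0.5718, -0.074 ])), (array([313.1, 156. ]), np.int32(16), array([ 0.5418, -0.031 ]))]
ledge [(array([400.1, 208.6]), np.int32(27), array([ 0.5421, -0.0323]))]
top end y [[  0.5576  -0.034  400.9342]
 [  0.5551  -0.034  400.9844]
 [  0.5526  -0.0337 400.9184]
 [  0.5501  -0.0332 400.75  ]
 [  0.5476  -0.0336 400.9722]
 [  0.5451  -0.034  401.2   ]
 [  0.5426  -0.0343 401.3585]
 [  0.5401  -0.0345 401.48  ]
 [  0.5376  -0.0346 401.5957]
 [  0.5351  -0.0345 401.6136]
 [  0.5326  -0.0347 401.7143]
 [  0.5301  -0.0351 401.9524]
 [  0.5276  -0.0357 402.25  ]
 [  0.5248  -0.0491 407.7308]]
135 kk.kkkkk.LYYYYYYYYYYYL.k.LLLLLLLL..
136 .k.Lkkkk.LYYYYYYYYYYYYL..L
[... 349 characters left out ...]
LL........kkk.LLLLLL
146 LLLLLLLBLL....L........kkkkk.LLLLLL
147 LLLLLLLBLL...........kkkkkkk.LLLLLL
148 LLLLLLLLBLL...k....kkkkkkkkk.LLLLLL
149 LLLLLLLLLBLL..kk.kkkkkkkkkkk.LLLLLL
150 LLLLLLLLLBLLL.kkkkkkkkkkkkkk.LLLLLL
151 LLLLLLLLLLBLL.kkkkkkkkkkkkkk.LLLLLL
152 LLLLLLLLLLBBLLkkkkkkkkkkk..LLLLLLLL
153 LLLLLLLLLLLBLL.kkkkkkkk.LLLLLLLLLLL
154 LLLLLLLLLLLLBL.kkkkk..LLLLLLLLLLLLL
155 LLLLLLLLLLLLBLL.kk.LLLLLLBBBLLLLLLL
156 LLLLLLLLLLLLLLLLLLLLLLLBBBLLLLLLLLL
157 LLLLLLLLLLLLLLLLLLLLBBBLLLLLLLLLLLL
158 LLLLLLLLLLLLLLLLLLLBBLLLLLLLLLLLLLL
159 LLLLLLLLLLLLLLLLLLLLLLLLLLLLLLLLLLL
160 LL.LLLLLLLLLLLLLLLLLLLLLLLLLLLLLLLL
161 LLL.LLLLLLLLLLLLLLLLLLLLLLLLLLLLLLL
162 LLLk.LLLLLLLLLLLLLLLLLLLLLLLLLLLLLL
```

Request:
{"name": "carry_out", "arguments": {"plan": "0 0 0.04 0 0 0; 0 0 0.04 0 0 0; 0 0 0.04 0 0 0; 0 0 0.04 0 0 0; 0 0 0 0 0 0; 0 0 0 0 0 0; 0 0 0 0 0 0; 0 0 0 0 0 0"}}

```text
time_s: 30.63
eef_pos: [0.5464, -0.0775, 0.0288]
eef_rot: [0.0, 0.686, 0.728, 0.0]
wrist_force: [0.5, -0.2, -1.9]
opening: 0.486
grasp_force: 61.7
```

Request:
{"name": "carry_out", "arguments": {"plan": "0 0 0.04 0 0 0; 0 0 0.04 0 0 0; 0 0 0 0 0 0; 0 0 0 0 0 0; 0 0 0 0 0 0; 0 0 0 0 0 0; 0 0 0 0 0 0; 0 0 0 0 0 0"}}

```text
time_s: 31.3
eef_pos: [0.547, -0.0782, 0.0264]
eef_rot: [0.001, 0.686, 0.728, 0.0]
wrist_force: [-1.7, -3.3, 5.1]
opening: 0.487
grasp_force: 62.6
```

```bash
python3 - <<'E'
from h import *
for _ in range(1):
    o=ctrl.get_obs();print(o['wrist_force'],o['torque'],o['eef_pos'])
E
sed -i '/^cls/d' m.py; python3 m.py 16 | grep -v "^ *\["; python3 -c "
from h import *
o=ctrl.get_obs();print(o['wrist_force'],o['torque'],o['eef_pos'])"
```

```text
[-1.71379545 -3.34123337  5.11964072] [-0.13977155  0.39718743  0.10750572] [ 0.54700036 -0.07816222  0.02644469]
side end y [[  0.5586  -0.0375 156.6883]
ledge [(array([298. , 148.1]), np.int32(22), array([ 0.5718, -0.0752])), (array([313. , 155.8]), np.int32(20), array([ 0.5421, -0.0317]))]
ledge [(array([400.3, 208.4]), np.int32(28), array([ 0.5426, -0.0327]))]
top end y [[  0.5591  -0.0345 400.5185]
[-2.31646703 -2.1049561   5.44162878] [-0.1190155   0.40034349  0.10358193] [ 0.54700466 -0.0781831   0.02644601]
```

The force and moment show the +y end resting on its ledge. I'll raise a little, shift 3 mm to -y and lower again.

Request:
{"name": "carry_out", "arguments": {"plan": "0 0 -0.06 0 0 0; 0 0 -0.06 0 0 0; -0.04 -0.01 0 0 0 0; -0.04 -0.01 0 0 0 0; 0 0 0.05 0 0 0; 0 0 0.05 0 0 0; 0 0 0.05 0 0 0; 0 0 0 0 0 0"}}

```text
time_s: 32.07
eef_pos: [0.5451, -0.0805, 0.0236]
eef_rot: [-0.001, 0.686, 0.728, -0.0]
wrist_force: [0.1, 0.7, -2.2]
opening: 0.49
grasp_force: 61.7
```

Request:
{"name": "carry_out", "arguments": {"plan": "0 0 0.03 0 0 0; 0 0 0.03 0 0 0; 0 0 0 0 0 0; 0 0 0 0 0 0; 0 0 0 0 0 0; 0 0 0 0 0 0; 0 0 0 0 0 0; 0 0 0 0 0 0"}}

```text
time_s: 32.73
eef_pos: [0.5458, -0.0808, 0.0221]
eef_rot: [0.0, 0.686, 0.728, 0.0]
wrist_force: [0.0, -1.2, -2.5]
opening: 0.496
grasp_force: 61.7
```

```bash
python3 m.py 17 | grep -v "^ *\[\[ \|^ \["; python3 -c "
from h import *
o=ctrl.get_obs();print(o['wrist_force'],o['torque'],o['eef_pos'])"
```

```text
[ 0.5458 -0.0808  0.0221] [ 0.0374 -1.1952 -2.5413] zb 0.03108246773794486
side end y [[  0.5575  -0.0402 156.7397]
ledge [(array([298. , 148.1]), np.int32(22), array([ 0.5718, -0.0752])), (array([313. , 155.8]), np.int32(20), array([ 0.5421, -0.0317]))]
ledge [(array([399.9, 208.6]), np.int32(20), array([ 0.5423, -0.0317]))]
top end y [[  0.5598  -0.0377 401.5529]
[-0.71236957  0.2795253  -2.44949957] [ 0.02178259  0.04259539 -0.00612418] [ 0.54573909 -0.08071743  0.02202381]
```

It has dropped between the ledges. Setting it down and letting go.

Request:
{"name": "carry_out", "arguments": {"plan": "0 0 0.03 0 0 0; 0 0 0 0 0 0; 0 0 0 0 0 0; 0 0 0 0 0 0; 0 0 0 0 0 0; 0 0 0 0 0 0; 0 0 0 0 0 0; 0 0 0 0 0 0"}}

```text
time_s: 33.5
eef_pos: [0.5458, -0.0808, 0.0208]
eef_rot: [0.0, 0.686, 0.728, -0.0]
wrist_force: [0.1, -0.4, -2.9]
opening: 0.494
grasp_force: 61.7
```

Request:
{"name": "carry_out", "arguments": {"plan": "0 0 0 0 0 0; 0 0 0 0 0 0; 0 0 0 0 0 0; 0 0 0 0 0 0; 0 0 0 0 0 0; 0 0 0 0 0 0; 0 0 0 0 0 0; 0 0 0 0 0 0", "claw": -0.3}}

```text
time_s: 34.17
eef_pos: [0.5458, -0.0808, 0.0208]
eef_rot: [0.0, 0.686, 0.728, 0.0]
wrist_force: [-0.4, -0.3, -0.0]
opening: 0.647
grasp_force: 0.0
```

Request:
{"name": "carry_out", "arguments": {"plan": "0 0 -0.3 0 0 0; 0 0 -0.4 0 0 0; 0 0 -0.4 0 0 0; 0 0 -0.5 0 0 0; 0 0 -0.5 0 0 0; 0 0 -0.5 0 0 0; 0 0 -0.5 0 0 0; 0 0 0 0 0 0"}}

```text
time_s: 34.83
eef_pos: [0.5487, -0.0818, 0.1504]
eef_rot: [0.004, 0.686, 0.728, 0.002]
wrist_force: [0.9, -0.3, 0.8]
opening: 0.652
grasp_force: 0.0
```

Run:
```python
from h import *
c=snap('side','side18');t=snap('top','top18')
print(onplane(t,[385.6,165],.114),ctrl.get_obs()['torque'])
cls(c,(285,105,325,163))
go((.6365,.008,.15,.058,8),(.6365,.008,.115,.058,8))
```

```text
[[0.63518534 0.00881761 0.114     ]] [-0.02362835  0.05045021 -0.04642574]
105 kkkkkkkkkkkGGG.GG..GGGG....kkk..kGGGGG..
106 kkkkkkkk.kkG.....G..GGGG..L.kk...GGGGG..
107 kkkkkkkk...G.......GGGGG..LLkk..GGGGGG..
108 kkkkkkkk.L.GG.GGG.GGGG.G...L....GGGGGG..
109 ....kkkk...GGGG.G..GG.GG....L..GGGGGGG..
110 G...kkkk...G..G.....GGGG....LL..G...GGGG
111 ....kkkk...G.G.G...GG.GG.....LL..GG...GG
112 .....kkk....GGG.....G.GG......LL..G...GG
113 G...Gkkk....G.......GGGG......LL..GG..G.
114 ......kk....G.GGG.GGGGGG.......LL..GGGGG
115 ............G..G..GGGGG.L.......LL.GGGGG
116 .......G..........GG..LLLLL.....LL.GG...
117 .....G.G..GG.....G.LLLLLLLL......LL.....
118 .........GG.GG...LLLLLLLL.........LL....
119 .....G....GG..LLLLLLLL............LL....
120 ........GG..LLLLLLLL....LLLL.......LL...
121 ....GGG..LLLLLLLL.....LLLLLL........LL.G
122 ...GG..LLLLLLLL....LLLLLLLLLL........L..
123 ....LLLLLLLL.....LLLLLLLLLLLLL.......LL.
124 .LLLLLLLLL....LLLLLLLLLLLLLLLL........LL
125 LLLLLLL.....LLLLLLLLLLLLLLLLLLL........L
126 LLLLL....LLLLLLLLLLLLLLLLLLLLLLL.......L
127 LL.....LLLLLLLLLLLLLLLLLLLLLLLL
[... 1298 characters left out ...]
k.BBBBBLLLLLLLLL
157 LLLLLLLLLLLLLLLLLLLLkkk.BBBBL.LLLLLLLLLL
158 LLLLLLLLLLLLLLLLLLLLL.LLBBLLLLLLLLLLLLLL
159 LLLLLLLLLLLLLLLLLLLLLLLLLLLLLLLLLLLLLLLL
160 LLLLLLL.LLLLLLLLLLLLLLLLLLLLLLLLLLLLLLLL
161 LLLLLLLL.LLLLLLLLLLLLLLLLLLLLLLLLLLLLLLL
162 LLLLLLLLk.LLLLLLLLLLLLLLLLLLLLLLLLLLLLLL
t 34.93 p [ 0.5464 -0.081   0.1462] yaw 0.059 q6 -0.42 F [-0.1  0.1  0.3] open 0.648 gf 0.0
max 0.3 0.0
0.26 0.30 -0.01 0 0 0; 0.26 0.30 -0.01 0 0 0; 0.26 0.30 -0.01 0 0 0; 0.26 0.30 -0.01 0 0 0; 0.26 0.30 -0.01 0 0 0; 0.26 0.30 -0.01 0 0 0; 0.26 0.30 -0.01 0 0 0; 0.26 0.30 -0.01 0 0 0
0 0 0.11 0 0 0; 0 0 0.11 0 0 0; 0 0 0.11 0 0 0; 0 0 0.11 0 0 0; 0 0 0.11 0 0 0; 0 0 0.11 0 0 0; 0 0 0.11 0 0 0; 0 0 0.11 0 0 0
```

Request:
{"name": "carry_out", "arguments": {"plan": "0.26 0.30 -0.01 0 0 0; 0.26 0.30 -0.01 0 0 0; 0.26 0.30 -0.01 0 0 0; 0.26 0.30 -0.01 0 0 0; 0.26 0.30 -0.01 0 0 0; 0.26 0.30 -0.01 0 0 0; 0.26 0.30 -0.01 0 0 0; 0.26 0.30 -0.01 0 0 0", "claw": 1}}

```text
time_s: 35.6
eef_pos: [0.636, 0.0087, 0.1461]
eef_rot: [-0.001, 0.686, 0.728, -0.001]
wrist_force: [0.1, -0.9, 1.0]
opening: -0.004
grasp_force: 0.0
```

Run:
```python
from h import *
c=load('side18')
n=np.array([.5452,-.0765]);w=.058;ex=np.array([np.cos(w),np.sin(w)]);ey=np.array([-np.sin(w),np.cos(w)])
for z in(.064,):
  for d in((.022,-.042),(-.022,-.042),(-.022,.042),(.022,.042)): print(d,z,(proj(c,[*(n+ex*d[0]+ey*d[1]),z])).round(1))
print((proj(c,[*(n-ex*.022+ey*.042),.030])).round(1),(proj(c,[*(n+ex*.022+ey*.042),.030])).round(1))
s=snap('side','side19'); cls(s,(275,110,325,140))
go((.6365,.0085,.115,.058,8))
```

```text
(0.022, -0.042) 0.064 [[293.  132.1]]
(-0.022, -0.042) 0.064 [[306.3 126.9]]
(-0.022, 0.042) 0.064 [[319.1 147.2]]
(0.022, 0.042) 0.064 [[305.5 152.7]]
[[318.9 154. ]] [[305.7 159.5]]
110 ...................kkkkkGGG..GGGGG....LL..GGG.GGGG
111 ....LLL..........kkkkkkkGGG.GGGGGG.....LL..GGG..GG
112 ................kkkkkkkk.GG...GGGG......LL..GG..GG
113 ..............kkkkkkkkkk.G.....GGG......LL..GG.GGG
114 kk.........kkkkkkkkkkkkkk......GGG.......LL..GGGGG
115 kkkkkkkkkkkkkkkkkkkkkkkkk......GG.L.......LL.GGGGG
116 kkkkkkkkkkkkkkkkkkkkkkkkkk.......LLLL......L.GG...
117 kkkkkkkkkkkkkkkkkkkkkkkkkk......LLLLL......LL.....
118 kkkkkkkkkkkkkkkkkkkkkkkkkk.......LL.........LL....
119 kkkkkkkkkkkkkkkkkkkkkkkkk.......k...........LL....
120 kkkkkkkkkkkkkkkkkkkkkkkk.....kk.kkLLLL.......LL..G
121 kkkkkkkkkkkkkkkkkkkkkkk...L.kkkkk.LLLL........LL.G
122 kkkkkkkkkkkkkkkkkkkkkkkk..L.kkkk.LLLLLL........L..
123 kkkkkkkkkkkkkkkkkkkkkkk.....kkkkLLLLLLLL.......LL.
124 kkkkkkkkkkkkkkkkkkkkkk.k.k.kkkkLLLLLLLLL........LL
125 kkkkkkkkkkkkkkkkkkkkkk....kkkk.LLLLLLLLLL........L
126 kkkkk.kkkkkkkkkkkkkkkk.k.kkkk.LL
[... 293 characters left out ...]

132 .kkkkkkkkkkkkkkkkk...kkkkk....LLLLLLLLLLLLLLLL....
133 .L.kkkkkkk..kkkkkkk.kkkk...LLLLLYLLLLLLLLLLLLL....
134 LLLk..kkkkk..kkkkkk.kkk..LLLLYLYYYLLLLLLLLLLLLL...
135 .L....kkkkk.kkkkkkkkkk..LLLYYYYYYYLLLLLLLLLLLLLL..
136 .....kkk.kk.kkkkkk.k..LLLLYYYYYYYYYLLLLLLLLLLLLL..
137 ......kkkkkkkkkkkLLk..LLYYYYYYYYYYYYLLLLLLLLLLLLL.
138 ......kkkkkkkk.kkLLkk.LLYYYYYYYYYYYYLLLLLLLLLLLLLL
139 ...k..kkkkkkkkkk.LL.k..LLYYYYYYYYYYYYLLLLLLLLLLLLL
t 35.65 p [0.6377 0.0107 0.1464] yaw 0.06 q6 -0.23 F [-0.5  1.4 -0.1] open -0.003 gf 0.0
max 0.1 0.0
-0.01 0 0.10 0 0 0; -0.01 0 0.10 0 0 0; -0.01 0 0.10 0 0 0; -0.01 0 0.10 0 0 0; -0.01 0 0.10 0 0 0; -0.01 0 0.10 0 0 0; -0.01 0 0.10 0 0 0; -0.01 0 0.10 0 0 0
```

The cartridge lies flat in the nest: its corners match the prediction within about 1 px. Now the release.

Request:
{"name": "carry_out", "arguments": {"plan": "-0.01 0 0.13 0 0 0; 0 0 0.13 0 0 0; 0 0 0.13 0 0 0; 0 0 0.13 0 0 0; 0 0 0.13 0 0 0; 0 0 0.13 0 0 0; 0 0 0.13 0 0 0; 0 0 0.1 0 0 0"}}

```text
time_s: 36.32
eef_pos: [0.6364, 0.0074, 0.1068]
eef_rot: [-0.0, 0.686, 0.728, -0.0]
wrist_force: [0.9, -0.1, 0.5]
opening: -0.002
grasp_force: 0.0
```

Request:
{"name": "carry_out", "arguments": {"plan": "0 0 0.06 0 0 0; 0 0 0.06 0 0 0; 0 0 0.06 0 0 0; 0 0 0.06 0 0 0; 0 0 0.06 0 0 0; 0 0 0 0 0 0; 0 0 0 0 0 0; 0 0 0 0 0 0"}}

```text
time_s: 36.98
eef_pos: [0.6368, 0.0076, 0.0958]
eef_rot: [0.0, 0.686, 0.728, 0.0]
wrist_force: [-0.1, -0.3, 0.4]
opening: 0.002
grasp_force: 0.0
```

Request:
{"name": "carry_out", "arguments": {"plan": "0 0 0.06 0 0 0; 0 0 0.06 0 0 0; 0 0 0.06 0 0 0; 0 0 0 0 0 0; 0 0 0 0 0 0; 0 0 0 0 0 0; 0 0 0 0 0 0; 0 0 0 0 0 0"}}

```text
time_s: 37.65
eef_pos: [0.6368, 0.0076, 0.0885]
eef_rot: [0.0, 0.686, 0.728, 0.0]
wrist_force: [-0.2, -1.0, 0.9]
opening: -0.001
grasp_force: 0.0
```

Request:
{"name": "carry_out", "arguments": {"plan": "0 0 0.03 0 0 0; 0 0 0.03 0 0 0; 0 0 0 0 0 0; 0 0 0 0 0 0; 0 0 0 0 0 0; 0 0 0 0 0 0; 0 0 0 0 0 0; 0 0 0 0 0 0"}}

```text
time_s: 38.32
eef_pos: [0.6367, 0.0076, 0.086]
eef_rot: [0.0, 0.686, 0.728, 0.0]
wrist_force: [0.3, 0.5, 0.7]
opening: 0.001
grasp_force: 0.0
```

Request:
{"name": "carry_out", "arguments": {"plan": "0 0 0.05 0 0 0; 0 0 0.05 0 0 0; 0 0 0 0 0 0; 0 0 0 0 0 0; 0 0 0 0 0 0; 0 0 0 0 0 0; 0 0 0 0 0 0; 0 0 0 0 0 0"}}

```text
time_s: 38.98
eef_pos: [0.6367, 0.0075, 0.0821]
eef_rot: [0.0, 0.686, 0.728, 0.0]
wrist_force: [0.2, -0.1, 0.4]
opening: 0.0
grasp_force: 0.0
```

Request:
{"name": "carry_out", "arguments": {"plan": "0 0 0.05 0 0 0; 0 0 0.05 0 0 0; 0 0 0 0 0 0; 0 0 0 0 0 0; 0 0 0 0 0 0; 0 0 0 0 0 0; 0 0 0 0 0 0; 0 0 0 0 0 0"}}

```text
time_s: 39.65
eef_pos: [0.6367, 0.0075, 0.078]
eef_rot: [-0.0, 0.686, 0.728, -0.0]
wrist_force: [1.1, -0.4, 1.6]
opening: -0.002
grasp_force: 0.3
```

Run:
```python
from h import *
s=snap('side','side20');t=snap('top','top20'); cls(s,(275,120,325,165))
```

```text
120 .......................kLLLLLL....LLLL.......LL..G
121 .......................kLLL.....LLLLLL........LL.G
122 ......................k......LLLLLLLLLL........L..
123 .....................k.....LLLLLLLLLLLLL.......LL.
124 ....................k..k.LLLLLLLLLLLLLLL........LL
125 .......................k.LLLLLLLLLLLLLLLL........L
126 ......................kkLLLLLLLLLLLLLLLLLL.......L
127 ......................kkLLLLLLLLLLLLLLLLLL........
128 .....................kkkLLLLL...LLLLLLLLLLL.......
129 ....................kkkk.LL.kkkkLLLLLLLLLLLL......
130 ...................kkkkk..k..kk.LLLLLLLLLLLL......
131 .................kkkkkkkk.......LLLLLLLLLLLLL.....
132 k..............kkkkkkkkkk.......LLLLLLLLLLLLLL....
133 kkkk........kkkkkkkkkkkkkk......YLLLLLLLLLLLLL....
134 kkkkkkkkkkkkkkkkkkkkkkkkkk......YYLLLLLLLLLLLLL...
135 kkkkkkkkkkkkkkkkkkkkkkkkkk.......YLLLLLLLLLLLLLL..
136 kkkkkkkkkkkkkkkkkkkkkkkkk.......kYYLLLLLLLLLLLLL..
137 kkkkkkkkkkkkkkkkkkkkkkkkk....kk.k.YLLLLLLLLLLLLLL.
138 kkkkkkkkkkkkkkkkkkkkkkkk..L.kkkkkYYYLLLLLLLLLLLLLL
139 kkkkkkkkkkkkkkkkkkkkkkkk....kkkkYYYYYLLLLLLLLLLLLL

[... 674 characters left out ...]
kk.kkkkk.LLLLLLBL..kkkkkkkkkkkkkk.LLLLLL
153 .......kkkkkkkkkk.LLLLLLLLBL.kkkkkkkkkkkkkkLLLLLLL
154 k......kkkkkkkkkk.LLLLLLLLLBLkkkkkkkkkkkBBBLLLLLLL
155 kkk.kkkkkkkk.Lkk.LLLLLLLLLLBLkkkkkkkkkBBBBBLLLLLLL
156 kkkkkkkkkk.k.LL..LLLLLLLLLLLL.kkkkkBBBBBBLLLLLLLLL
157 kkk.kkkkkkk...L.kLLLLLLLLLLLLLkkk.BBBBL.LLLLLLLLLL
158 .kkkkLkkkk...k..kLLLLLLLLLLLLLL.LLBBLLLLLLLLLLLLLL
159 LL..LL.kkk...k..k.LLLLLLLLLLLLLLLLLLLLLLLLLLLLLLLL
160 LLLLLL.kkk...k..k.LLLLLLLLLLLLLLLLLLLLLLLLLLLLLLLL
161 LLLLLL..kk...k.LLL.LLLLLLLLLLLLLLLLLLLLLLLLLLLLLLL
162 LLLLLL.Lkk...k.LLLk.LLLLLLLLLLLLLLLLLLLLLLLLLLLLLL
163 LLLLL..LLk...k.LLLL.LLLLLLLLLLLLLLLLLLLLLLLLLLL.LL
164 LLLLL..LLLL.LLLLL.L.LLLLLLLLLLLLLLLLLLLLLLLLL.LLLL
```

Request:
{"name": "carry_out", "arguments": {"plan": "0 0 0.05 0 0 0; 0 0 0.05 0 0 0; 0 0 0 0 0 0; 0 0 0 0 0 0; 0 0 0 0 0 0; 0 0 0 0 0 0; 0 0 0 0 0 0; 0 0 0 0 0 0"}}

```text
time_s: 40.42
eef_pos: [0.6367, 0.0075, 0.0741]
eef_rot: [0.0, 0.686, 0.728, -0.0]
wrist_force: [-0.5, 0.4, 2.8]
opening: 0.002
grasp_force: 1.4
```

Request:
{"name": "carry_out", "arguments": {"plan": "0 0 0.05 0 0 0; 0 0 0.05 0 0 0; 0 0 0 0 0 0; 0 0 0 0 0 0; 0 0 0 0 0 0; 0 0 0 0 0 0; 0 0 0 0 0 0; 0 0 0 0 0 0"}}

```text
time_s: 41.08
eef_pos: [0.6367, 0.0076, 0.0701]
eef_rot: [0.0, 0.686, 0.728, 0.0]
wrist_force: [-0.3, -0.1, 4.8]
opening: 0.0
grasp_force: 2.0
```

Run:
```python
from h import *
s=snap('side','side21');t=snap('top','top21'); cls(s,(275,120,325,165),2)
```

```text
120 ............kGGGG.GGGGGGG
122 ............GG......GGGGG
124 ...........k.G.......GGGG
126 ..................G...GGG
128 ...............GGGG....GG
130 ...........kkLLGGGGGG..GG
132 ..........kkk..G.GGGG...G
134 k.......kkkkk...G.GG.G..G
136 kkkkkkkkkkkkk....GGGG....
138 kkkkkkkkkkkkk...kGGGG....
140 kkkkkkkkkkkk..kkk.GGGGGG.
142 kkkkkkkkkkkkk..k.L.GGGGGG
144 kkkkkkkkkkkk.kk..LLGGGG..
146 kkk..kkkkkkLkk....L.G....
148 kkkkkkkkkk..k.L....L....G
150 Lkkkkk.kkk.kkLLL...LL.GG.
152 kLk.kk.kkkkkLLLLL...L.GG.
154 ....kkkkkL.LLLLLL....LGGG
156 k..kkkkkkLL.LLLLLL...L.G.
158 kkkkk..LkLLLLLLLLLL...L..
160 .kk.k...kLLLLLLLLLL....LG
162 LLLkk...kkLLLLLLLLLL.....
164 LLL.Lk..LLLLLLLLLLLLL....
```

The tray ran back. I'll go round to the front of the handle with the fingers shut.

Run:
```python
from h import *
go((.6365,.0076,.15,.058,4),(.44,-.086,.15,.058,12))
```

```text
t 41.18 p [0.6367 0.0075 0.0701] yaw 0.059 q6 -0.23 F [ 0.4 -0.   3.9] open -0.003 gf 2.0
max 0.5 0.0
0 0 -0.50 0 0 0; 0 0 -0.50 0 0 0; 0 0 -0.50 0 0 0; 0 0 -0.50 0 0 0; -0.17 -0.42 0 0 0 0; -0.17 -0.42 0 0 0 0; -0.17 -0.42 0 0 0 0; -0.17 -0.42 0 0 0 0
-0.17 -0.42 0 0 0 0; -0.17 -0.42 0 0 0 0; -0.17 -0.42 0 0 0 0; -0.17 -0.42 0 0 0 0; -0.17 -0.42 0 0 0 0; -0.17 -0.42 0 0 0 0; -0.17 -0.42 0 0 0 0; -0.17 -0.42 0 0 0 0
```

Request:
{"name": "carry_out", "arguments": {"plan": "0 0 -0.5 0 0 0; 0 0 -0.5 0 0 0; 0 0 -0.5 0 0 0; 0 0 -0.5 0 0 0; -0.17 -0.42 0 0 0 0; -0.17 -0.42 0 0 0 0; -0.17 -0.42 0 0 0 0; -0.17 -0.42 0 0 0 0"}}

```text
time_s: 41.85
eef_pos: [0.5699, -0.0236, 0.1492]
eef_rot: [-0.001, 0.686, 0.728, -0.0]
wrist_force: [0.3, 0.2, 0.5]
opening: 0.003
grasp_force: 0.0
```

Request:
{"name": "carry_out", "arguments": {"plan": "-0.17 -0.42 0 0 0 0; -0.17 -0.42 0 0 0 0; -0.17 -0.42 0 0 0 0; -0.17 -0.42 0 0 0 0; -0.17 -0.42 0 0 0 0; -0.17 -0.42 0 0 0 0; -0.17 -0.42 0 0 0 0; -0.17 -0.42 0 0 0 0"}}

```text
time_s: 42.52
eef_pos: [0.4389, -0.0858, 0.1493]
eef_rot: [-0.001, 0.686, 0.728, -0.0]
wrist_force: [0.0, -1.2, 1.0]
opening: 0.0
grasp_force: 0.0
```

Request:
{"name": "carry_out", "arguments": {"plan": "0 0 0.42 0 0 0; 0 0 0.42 0 0 0; 0 0 0.42 0 0 0; 0 0 0.42 0 0 0; 0 0 0.42 0 0 0; 0 0 0.42 0 0 0; 0 0 0.42 0 0 0; 0 0 0.42 0 0 0"}}

```text
time_s: 43.18
eef_pos: [0.4396, -0.0855, 0.0143]
eef_rot: [-0.0, 0.686, 0.728, -0.0]
wrist_force: [-0.7, 0.4, -0.0]
opening: -0.003
grasp_force: 0.0
```

Run:
```python
from h import *
p=ctrl.get_obs()['eef_pos']
go((.52,p[1]+.0045,.015,.058,16))
```

```text
t 43.18 p [ 0.4396 -0.0855  0.0143] yaw 0.059 q6 -0.52 F [-0.7  0.4 -0. ] open -0.003 gf 0.0
max 0.13 0.0
0 0.13 0 0 0 0; 0 0.13 0 0 0 0; 0 0.13 0 0 0 0; 0 0.13 0 0 0 0; 0 0.13 0 0 0 0; 0 0.13 0 0 0 0; 0 0.13 0 0 0 0; 0 0.13 0 0 0 0
0 0.13 0 0 0 0; 0 0.13 0 0 0 0; 0 0.13 0 0 0 0; 0 0.13 0 0 0 0; 0 0.13 0 0 0 0; 0 0.13 0 0 0 0; 0 0.13 0 0 0 0; 0 0.13 0 0 0 0
```

Request:
{"name": "carry_out", "arguments": {"plan": "0 0.13 0 0 0 0; 0 0.13 0 0 0 0; 0 0.13 0 0 0 0; 0 0.13 0 0 0 0; 0 0.13 0 0 0 0; 0 0.13 0 0 0 0; 0 0.13 0 0 0 0; 0 0.13 0 0 0 0"}}

```text
time_s: 43.85
eef_pos: [0.4826, -0.0833, 0.0159]
eef_rot: [0.0, 0.686, 0.728, 0.0]
wrist_force: [-0.5, -0.3, 0.5]
opening: 0.002
grasp_force: 0.0
```

Request:
{"name": "carry_out", "arguments": {"plan": "0 0.13 0 0 0 0; 0 0.13 0 0 0 0; 0 0.13 0 0 0 0; 0 0.13 0 0 0 0; 0 0.13 0 0 0 0; 0 0.13 0 0 0 0; 0 0.1 0 0 0 0; 0 0 0 0 0 0"}}

```text
time_s: 44.52
eef_pos: [0.518, -0.0814, 0.0157]
eef_rot: [0.001, 0.686, 0.728, 0.0]
wrist_force: [0.1, 0.2, 0.8]
opening: -0.0
grasp_force: 0.0
```

Request:
{"name": "carry_out", "arguments": {"plan": "0 0.06 0 0 0 0; 0 0.06 0 0 0 0; 0 0.06 0 0 0 0; 0 0.06 0 0 0 0; 0 0 0 0 0 0; 0 0 0 0 0 0; 0 0 0 0 0 0; 0 0 0 0 0 0"}}

```text
time_s: 45.18
eef_pos: [0.5266, -0.0808, 0.0157]
eef_rot: [0.0, 0.686, 0.728, 0.0]
wrist_force: [-0.1, 0.3, 0.4]
opening: -0.002
grasp_force: 0.0
```

Run:
```python
from h import *
s=snap('side','side22');t=snap('top','top22'); cls(s,(290,110,345,165));
print(proj(s,[[.554,-.082+.045,.066],[.504,-.082+.045,.066],[.554,-.127,.066],[.5266,-.0808,.05]]))
```

```text
110 G.GGGGGkkkkkkkkkkkkk...kkkkkkkkkkkk....GGGGGGGGGGGGGGGG
111 GG...GG.kkkkkkkkkkkkkkkkkkkkkkkkkkkk....GGGGGGGGGGG.GGG
112 G...GGG.kkkkkkkkkkkkkkkkkkkkkkkkkkkk.....GGGGGGGGGGGGGG
113 G...GGGGkkkkkkkkkkkkkkkkkkkkkkkkkkkk.....GGGGGGGGGGGGGG
114 GGGGGGGGkkkkkkkkkkkkkkkkkkkkkkkkkkkk.kk..kGGGGGGGGGGGGG
115 GGGGGGGGkkkkkkkkkkkkkkkkkkkkkkkkkkk..kkk.kkGGGGGGGGGGGG
116 GGGGGGG.kkkkkkkkkkkkkkkkkkkkkkkkkkk..kkkkkGGGGGGGGGGGGG
117 GGGGGGGkkkkkkkkkkkkkkkkkkkkkkkkkkk...kkkkkGGGGGGGGGGGGG
118 GG..GGGk..kkkkkkkkkkkkkkkkkkkkkkkkk..kkkkGGGGGGGGGGGGGG
119 GGGGGGGk..kk.kkkkkkkkkkkkkkkkkkkkkkkkkkkGGGGGGGGGGGGGGG
120 GGGGGG...kkkkkkkkkkkkkkkkkkkkkkkkkkkkkk.GGGGGGGGGGGGGGG
121 GGGGG....kkkkkkkkk..kkkkkkkkkkkk.kkkkkkGGGGGGGGGGGGGGGG
122 G..GG....kkkkkkkkk..kkkkkkkkkkk..kkkkkGGGGGGGGGGGGGGGGG
123 .........kkkkkkkkkkkkkkkkkkkkk.GkkkkkGGGGGGGGGGGGGGGGGG
124 ...........kkkkkkkkkkkkkkkkkk...kkkkGGGGGGGGGGGGGGG..GG
125 k.L.........kkkkkkkkkkkkkkkkk.kkkkkkGGGGGGGGGGGGGG..GGG
126 k..L..........kkkkkkkkkkkkkkk..kkkkGGGGGGGGGGGGGGGGGGGG
127 ...L....L.k....kk.kkkkkkkkkkkkkkkkGGGGGGGGGGGGGGGGG.GGG
128 G....kk.L.kk...k
[... 1616 characters left out ...]
................GGGG.......GGGGG.GG...GGGGG
156 LLLLLL..LL...............................GGGGGG.GGG..GG
157 LLLLLLL..LL................G..............G..GGGGG..GGG
158 LLLLLLL..LLL..............................GGGGGG.GG.GGG
159 LLLLLLLL..LL.................GGG..........GGGGGGGGGGGGG
160 LL.LLLLLL..LLL...............G.......GGGGGGGGGG..GGGGGG
161 LLL.LLLLL..LLL...........G...GG....G..GG....GGG..GGGGGG
162 LLLk.LLLLL..LL.................G................GGGGGGG
163 LLLL.LLLLL..LLL..............GG........G.......GGGGGGGG
164 LL.L.LLLLLL..LL..GG................G..GG.......GGGGGGGG
[[308.44957564 150.18591731]
 [324.23898291 144.68325275]
 [296.58875565 127.6877155 ]
 [311.16278656 139.43421131]]
```

Run:
```python
from h import *
for tag in('side22','side21'):
    s=load(tag);h=cv2.cvtColor(s['pixels'],cv2.COLOR_RGB2HSV)
    print(tag)
    for y in range(128,170): print(y,''.join('#' if h[y,x,1]<70 and h[y,x,2]<140 else '+' if h[y,x,2]>=140 else '-' for x in range(285,335)))
```

```text
side22
128 -------######+########################------------
129 -----################################-------------
130 #-###############################-----------------
131 ################################------------------
132 +########-######################------------------
133 ++#####---##################+###------------------
134 ++##-------#####################------------------
135 +++---------####################------------------
136 #++#--------###--###############--#---------------
137 #+++#-------##----################----------------
138 ##+++#------------#############-##----------------
139 +##++#-------------###########----#---------------
140 ++#+++#---------#---##########--------------------
141 ++##++#--------#----#########---------------------
142 +++#++++------#------######-----------------------
143 +++##+++#------------#####------------------------
144 ++++##++#---------##--####------------------------
145 +++++#+++#-------####--#####----------------------
146 +++++##+++#-------##---#####----------------------
147 ++++++#++++---#-###-----#####---------------
[... 2833 characters left out ...]
++-++++++++++++++######++#----###-------
158 ###++##++++++++++++++++++++######+++#---#---------
159 ####+##+++++++++++++++++++++######++##------------
160 ########++++++++++++++++++++######++++------------
161 #########++++++++++++++++++++######+++#-----------
162 #######+##++++++++++++++++++++#########-----------
163 #####++++#++++++++++++++++++++#########-----------
164 #####++++#++++++++++++++++++++++#######-----------
165 -###+++++#++++++++++++++++++++++######------------
166 ++++++++##+++++++++++++++++++++++#####------------
167 +++++++##++++++++++++++++++++++++#####------------
168 ++++++###++++++++++++++++++++++++#####------------
169 --+-###+++++++++++++++++++++++++######------------
```

It's about 6 mm short of home, so I'll push on until the stop shows in the force.

Request:
{"name": "carry_out", "arguments": {"plan": "0 0.06 0 0 0 0; 0 0.06 0 0 0 0; 0 0 0 0 0 0; 0 0 0 0 0 0; 0 0 0 0 0 0; 0 0 0 0 0 0; 0 0 0 0 0 0; 0 0 0 0 0 0"}}

```text
time_s: 45.95
eef_pos: [0.5313, -0.0804, 0.0156]
eef_rot: [0.0, 0.686, 0.728, 0.0]
wrist_force: [-0.9, -0.1, 0.8]
opening: 0.001
grasp_force: 0.0
```

Request:
{"name": "carry_out", "arguments": {"plan": "0 0.05 0 0 0 0; 0 0 0 0 0 0; 0 0 0 0 0 0; 0 0 0 0 0 0; 0 0 0 0 0 0; 0 0 0 0 0 0; 0 0 0 0 0 0; 0 0 0 0 0 0"}}

```text
time_s: 46.62
eef_pos: [0.5333, -0.0803, 0.0156]
eef_rot: [-0.0, 0.686, 0.728, 0.0]
wrist_force: [0.0, -0.1, -0.4]
opening: 0.002
grasp_force: 0.2
```

Request:
{"name": "carry_out", "arguments": {"plan": "0 0.05 0 0 0 0; 0 0 0 0 0 0; 0 0 0 0 0 0; 0 0 0 0 0 0; 0 0 0 0 0 0; 0 0 0 0 0 0; 0 0 0 0 0 0; 0 0 0 0 0 0"}}

```text
time_s: 47.28
eef_pos: [0.5352, -0.0801, 0.0155]
eef_rot: [-0.0, 0.686, 0.728, -0.0]
wrist_force: [-2.0, 0.1, 0.3]
opening: 0.0
grasp_force: 0.9
```

Request:
{"name": "carry_out", "arguments": {"plan": "0 0.05 0 0 0 0; 0 0 0 0 0 0; 0 0 0 0 0 0; 0 0 0 0 0 0; 0 0 0 0 0 0; 0 0 0 0 0 0; 0 0 0 0 0 0; 0 0 0 0 0 0"}}

```text
time_s: 47.95
eef_pos: [0.5352, -0.0801, 0.0154]
eef_rot: [-0.002, 0.686, 0.728, -0.001]
wrist_force: [-10.7, -1.9, 7.1]
opening: -0.003
grasp_force: 5.0
```

Request:
{"name": "carry_out", "arguments": {"plan": "0 0.05 0 0 0 0; 0 0 0 0 0 0; 0 0 0 0 0 0; 0 0 0 0 0 0; 0 0 0 0 0 0; 0 0 0 0 0 0; 0 0 0 0 0 0; 0 0 0 0 0 0"}}

```text
time_s: 48.62
eef_pos: [0.5353, -0.08, 0.0153]
eef_rot: [-0.003, 0.686, 0.728, -0.003]
wrist_force: [-17.6, -2.9, 12.2]
opening: -0.004
grasp_force: 9.1
```

Run:
```python
from h import *
s=snap('side','side23');h=cv2.cvtColor(s['pixels'],cv2.COLOR_RGB2HSV)
for y in range(135,165): print(y,''.join('#' if h[y,x,1]<70 and h[y,x,2]<140 else '+' if h[y,x,2]>=140 else '-' for x in range(285,325)))
```

```text
135 #--------#################+##-----------
136 #----------##################----#------
137 +------------################---##------
138 +#-------------##############---##------
139 +##-------------############-----##-----
140 +++#----------#-############------------
141 +++#----------#--###########------------
142 ++++#--------##---#########-------------
143 ++++##------------#######---------------
144 ++++#+------------######----------------
145 ++++++#-----------######----------------
146 ++++++#-----------#######---------------
147 +++++++#-----######--####---------------
148 +++++++##-#---######-#####--------------
149 +++++++##-##-#######--#####-------------
150 +++++++++##-#-##-#-#-######-----------##
151 +++++++++###--#############-----------##
152 ++++++++++#-###############-------------
153 +++++++++++###############--------------
154 ++++++++++#############-----------------
155 ++++++++++++#########-------------------
156 ++++++++++++######---------#------------
157 +++++++++++++####--##-------#-------#---
158 ++++++++++++++#######--##--------------#
159 ++++++++++++++###-#---###---------------
160 +++++++#+++++++###----------------------
161 ++++++++#++++++###----------------------
162 ++++++++##+++++#+#####------------------
163 +++++++++#+++++++####-------------------
164 +++++++++#+++++++####-------------------
```

Home against the stop, and the tray front now meets the reader. I'll back off, lift and check.

Request:
{"name": "carry_out", "arguments": {"plan": "0 -0.2 0 0 0 0; 0 -0.4 0 0 0 0; 0 -0.4 0 0 0 0; 0 -0.2 -0.3 0 0 0; 0 0 -0.5 0 0 0; 0 0 -0.5 0 0 0; 0 0 -0.5 0 0 0; 0 0 0 0 0 0"}}

```text
time_s: 49.33
eef_pos: [0.4949, -0.0841, 0.092]
eef_rot: [0.004, 0.686, 0.728, 0.002]
wrist_force: [1.7, 0.2, 1.0]
opening: 0.001
grasp_force: 0.0
```

Request:
{"name": "carry_out", "arguments": {"plan": "0 0 0 0 0 0; 0 0 0 0 0 0; 0 0 0 0 0 0; 0 0 0 0 0 0; 0 0 0 0 0 0; 0 0 0 0 0 0; 0 0 0 0 0 0; 0 0 0 0 0 0"}}

```text
time_s: 50.0
eef_pos: [0.4912, -0.0827, 0.0874]
eef_rot: [-0.0, 0.686, 0.728, -0.0]
wrist_force: [0.6, 0.3, -1.5]
opening: -0.003
grasp_force: 0.0
```

Run:
```python
from h import *
s=snap('side','side24');h=cv2.cvtColor(s['pixels'],cv2.COLOR_RGB2HSV)
for y in range(140,160): print(y,''.join('#' if h[y,x,1]<70 and h[y,x,2]<140 else '+' if h[y,x,2]>=140 else '-' for x in range(285,325)))
o=ctrl.get_obs();print(o['time_s'],o['wrist_force'],o['eef_pos'])
```

```text
140 +++#------------#####-------------------
141 +++#----------##-#####------------------
142 ++++#--------##---#####-----------------
143 ++++##------------#####-----------------
144 ++++#+------------#####-----------------
145 ++++++#-----------######----------------
146 ++++++#-----------######----------------
147 +++++++#------#-###-#####---------#-----
148 ++++++++#-#--#######-#####--------------
149 +++++++##-##-#######--#####-------------
150 +++++++++#-#-#-#-###-######-----------##
151 +++++++++###-##############-----------##
152 ++++++++++#################-------------
153 +++++++++++###############--------------
154 +++++++++++############-----------------
155 ++++++++++++#########-------------------
156 ++++++++++++######----------#-----------
157 +++++++++++++#####-#-------#--------#---
158 ++++++++++++++###-#-####----------------
159 ++++++++++++++#-#-----#-----------------
50.05 [-0.0990462  -0.20087992  1.02740016] [ 0.49129682 -0.08274383  0.08743423]
```

The tray has stayed home and the arm is clear, so I'm handing in.

```bash
python3 -c "
from bench import ctrl
print(ctrl.hand_in())"
```

```text
the job is handed in; nothing more can be done
None
```

The job is handed in at about 50 s of the 72 s allowed; no verdict came back: the tray was locked out, the cartridge tipped onto the bed and laid in the nest, the release pressed and the tray pushed home, with its final place in the closed tray not visible.

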